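# Pack the knob repair kit in its plywood box

## Task

Pack the repair kit. Lay the mould half and the cast knob each in the foam pocket of its own shape on the bottom of the plywood box, then set the lift-out tray fully down inside the box over them, and last lay the torch and the syringe each in its own channel of the tray, the syringe's finger flange down in the cross slot. Leave everything lying fully home and at rest.

Things in the scene. Friction and masses are not known exactly. Their poses are not given: they have to be found in the camera images.
- kit_box: fixed open plywood box, inside 210 (its x) by 160 mm (y), walls 6 mm, rim 66 mm above the bench. Origin: centre of its underside. Corner posts 16 x 14 mm, tops 58 mm above the bench, carry the tray, long side along x, either way round, 6 mm play each side. The foam nests lie on its 5 mm floor, one 52.5 mm to each side of its centre along x; which is where varies. A tall carboy stands close by
- nest_long: dark foam nest fixed on the box floor, 104 (x) by 130 (y) by 14 mm thick, with a rectangular pocket 97 mm (x) by 72 mm (y), 9 mm deep, for the mould half (long side along x, either way round). Origin: centre of its underside, 5 mm above the bench; the pocket is centred there, its floor 5 mm above the origin
- nest_round: dark foam nest of the same outside size fixed on the box floor, with a round pocket 67 mm in diameter, 9 mm deep, for the cast knob. Origin: centre of its underside, 5 mm above the bench; the pocket is centred there, its floor 5 mm above the origin
- tray: loose wood tray, 0.2 kg, 198 (x) x 148 (y) x 11 mm; origin: centre of its underside. Handle bar at the centre, 80 mm along x, 10 thick, 28 to 44 mm up. Channels along x, floors 4 mm up: wide, 44 x 144 mm, at y = +46 mm, for the torch; narrow, 32 x 148, at y = -46, for the syringe, with a flange slot (16 in x, 48 in y) across it at x = -25.5. Handle to channel axis 41 mm: open jaws little
- mould_mid (a point): middle of the loose blue silicone mould half, a flat block 60 mm (x) by 85 mm (y), body 22 mm thick (24 with the raised part on top); this point lies 12 mm above its underside, z up
- knob_mid (a point): middle of the loose cast knob, 44 mm high: round foot 55 mm in diameter, waist 24 mm, round head 28 mm in diameter that spans 8 to 22 mm above this point; this point is on its axis 22 mm above its underside. Take it by the head
- torch_mid (a point): middle of the loose black pocket torch lying on its side, 127 mm long along its y, barrel 28 mm in diameter, head (at its -y end, 30 mm long) 33 mm; this point is on its axis, 16.5 mm above what it lies on
- syringe_mid (a point): middle of the loose syringe, lying, 128 mm long along its y, axis 12 mm above its support. Barrel 23 mm in diameter from y = -48 to +24 mm (take it near y = -11), nozzle towards -y, thin plunger with disc towards +y; finger flange, a plate 36 mm wide, 24 high, 3 thick, at y = +25.5 mm. In the tray its +y points to the tray's -x
Mind the look-alikes: they are no part of the job. Leave any red look-alike of the part that bears torch_mid alone.

How it is judged:
By the outcome, as a careful person would: the job done as asked, in the order asked, and still so for the second after the job is handed in, with the robot touching nothing.
It also fails if it takes over 115 s, if anything falls off the work surface, if the arm or the gripper's body presses on something with over 40 N, if the wrist force passes 120 N, or if a joint passes its speed limit or range.

## Robot

A 6-joint arm with a two-finger parallel gripper is mounted at the origin on a cart in front of the work surface, level with it; the furniture and walls round the work are solid. World frame = base frame: x ahead of the robot, y to its left, z up, the work surface at z = 0. Lengths are in mm, angles in rad, forces in N, time in s.
With the tool pointing down it reaches from about 300 to 850 mm from the base axis. Payload 5.4 kg.
Tool frame: the origin (TCP) lies at the very end of the fingers, on their centre line; the grasp point (between the pads) lies bot.grip_point_offset behind it (bot.grip_point_offset is the distance from the TCP to the grasp point, in mm); z points along the fingers, y is the direction in which the jaws open and shut (so a half turn about z gives the same grasp; the last joint's range is limited). The gripper opens to 85 mm and grips with 20 to 120 N. Pads are 22 mm wide; open, the fingers measure 114 mm over their backs; the gripper's body (76 mm by 85 mm) begins 54 mm behind the grasp point. The pads swing forward as they close: fully open they stand 13 mm farther back than shut.
Start: joints at [-1.482, 0.158, 1.597, -0, 1.386, -0.21], TCP at [169.241, -549.512, 231.299] pointing down, gripper open.
Joint ranges: [-2.91, 2.91], [-0.94, 2.29], [0.18, 2.7], [-1.29, 4.43], [0.17, 2.64], [-3, 3]. Speed limits (rad/s): [2.57, 2.57, 3.14, 3.14, 3.14, 3.14].

## Interface

Orientations are given as a 3x3 rotation matrix whose columns are the frame's x, y, z axes.
In Python, from rig import bot gives the robot as it stands.
- The arm moves only by the tool play_rows, never from a script. Its argument "increments" is a list of rows, each an object of numbers: "jaw": the finger opening in m, from 0 to 0.0854; "tx", "ty", "tz": the shift along the tool's x, y, z in m; "wx", "wy", "wz": the turn, a rotation vector about the tool's x, y, z in degrees. In form: [{"jaw": .., "tx": .., "ty": .., "tz": .., "wx": .., "wy": .., "wz": ..}, ...]. A call has 1 to 10 rows; each row shifts and turns the pose as measured when the row begins, along the tool's axes as they then stand; what a row does not reach is not made up. A row lasts 1/10 s, in which the tool goes at most 50 mm and 8.59 degrees, less where a joint would pass 70% of its speed; a pose out of reach is approached as far as the arm can. A call with a gripper value outside its range is refused whole. The fingers move at their own pace and stop on an object; "grip_force" is the grip in N (left out, the last holds). Time passes only in rows, so rows that do not move let the fingers close. It gives the time, the measured TCP pose, the force and the opening at its end, in the units of the state.
- bot.sense(): the state, without advancing time (a new reading comes with each control period).
- bot.read_camera(name): name is "side" or "top" or "wrist"; returns a dict with "color" (400x640x3 uint8, red, green, blue), "intrinsics" (3x3 intrinsics, pixels), "position" and "rotation" of the camera in the world. Camera axes: x right, y up, looking along -z (the intrinsics and any distortion apply to the point x, -y, -z); pixel columns grow to the right and rows downward; lengths in mm; the calibration is good to about 2 mm. A picture is of the moment at which its call begins. There is no depth.
- bot.finish_job(): hands the job in, once; it reports no verdict.
Trained networks look in a picture, given as the dict that the camera call returned (one of the last four; its "shot" number tells which), for a name from the list of things; names that differ only in an ending like _2 or _b are one class to them, and where a whole thing is asked for, a point or a joint stands for the part that bears it (a point fixed in the world has none). Each returns a list of dicts, best first, with "conf" (0 to 1); they miss things now and then, are a little off and sometimes report something else, mostly with a low value. They report only what shows in the picture. A call takes as long as a camera call. They do not tell look-alikes from the thing itself.
- bot.boxes_of(picture, query): "rect" ([left, top, right, bottom] in pixels, round what is visible of it).
The state is a dict: "time": time; "joints": joint angles; "joint_velocities": joint speeds; "tau": joint torques, N m; "ee_pos": TCP position; "eef_rot": TCP orientation; "ft_force": force on the tool from outside, world axes, zero at the start; "torque": the same for the moment, N m; "opening": finger opening in mm.
Only numpy, scipy, OpenCV 4.12 (cv2) and the standard library are available. Lean on these libraries where they do the work, as an engineer would, in place of code of your own. Each camera call takes 0.05 s, during which the arm holds its last target.

## Working session

There is one attempt and no reset: what is moved stays moved. The work goes in short steps, Python scripts to look and compute and a tool call to move; the robot and the scene stay as the last step left them, time stands still between calls to the robot, and variables do not carry over. Pictures are saved under pics/ and viewed, and the job is handed in when it is done.

Besides the shell and the picture viewer there is one more tool, called after "Emit:" as name([rows], argument=value, ...), one row to a line, values as JSON. play_rows: Moves the arm, as the interface text tells. Its arguments: {"type":"object","properties":{"increments":{"type":"array","items":{"type":"object","properties":{"jaw":{"type":"number"},"tx":{"type":"number"},"ty":{"type":"number"},"tz":{"type":"number"},"wx":{"type":"number"},"wy":{"type":"number"},"wz":{"type":"number"}}}},"grip_force":{"type":"number"}},"required":["increments"]}

```bash
ls; mkdir -p pics; python3 - <<'E'
from rig import bot
import cv2,pickle
s=bot.sense();print(s['time'],s['ee_pos'],s['eef_rot'],s['opening'],bot.grip_point_offset)
for n in ['side','top']:
    p=bot.read_camera(n);cv2.imwrite(f'pics/{n}0.png',p['color'][:,:,::-1]);pickle.dump(p,open(f'{n}0.pkl','wb'))
    print(n,p['position'],p['rotation'],p['intrinsics'],[k for k in p])
    for q in ['kit_box','nest_long','nest_round','tray','mould_mid','knob_mid','torch_mid','syringe_mid']:
        print(q,[( [round(x) for x in b['rect']],round(b['conf'],2)) for b in bot.boxes_of(p,q)])
E
```

```text
pics
0.0 [ 169.18023768 -548.91071228  230.29268866] [[ 9.55695610e-01  2.94356694e-01 -1.92827433e-04]
 [ 2.94356518e-01 -9.55693796e-01  1.89969435e-03]
 [ 3.74903766e-04 -1.87228956e-03 -9.99998177e-01]] 85.27464611511584 18.700000000000003
side [ 207.82680512 1172.18727674  769.07055368] [[-0.95190754  0.18190157 -0.24654382]
 [-0.30556088 -0.50463199  0.80745223]
 [ 0.02246293  0.84395401  0.535945  ]] [[412.43992705   0.         326.85073275]
 [  0.         412.43992705 205.53776899]
 [  0.           0.           1.        ]] ['color', 'intrinsics', 'position', 'rotation', 'shot']
kit_box [([332, 160, 396, 218], 0.76)]
nest_long []
nest_round [([348, 179, 387, 196], 0.88)]
tray [([368, 154, 402, 176], 0.69)]
mould_mid [([269, 242, 286, 260], 0.59), ([339, 147, 358, 160], 0.5)]
knob_mid [([271, 241, 284, 258], 0.65), ([333, 161, 396, 217], 0.6)]
torch_mid [([270, 305, 316, 351], 0.73), ([279, 204, 306, 229], 0.63)]
syringe_mid [([305, 183, 322, 202], 0.57)]
top [ 312.02173632   69.34836539 1317.05956507] [[ 4.50532682e-03  9.84591682e-01 -1.74811102e-01]
 [-9.99640426e-01 -1.86531458e-04 -2.68138813e-02]
 [-2.64333323e-02  1.74869050e-01  9.84236808e-01]] [[390.0645965    0.         321.17196445]
 [  0.         390.0645965  202.35933096]
 [  0.           0.           1.        ]] ['color', 'intrinsics', 'position', 'rotation', 'shot']
kit_box [([345, 203, 416, 257], 0.98), ([454, 177, 482, 197], 0.35)]
nest_long [([346, 211, 379, 250], 0.73)]
nest_round [([377, 209, 412, 250], 0.7)]
tray [([431, 210, 498, 263], 0.85)]
mould_mid [([454, 177, 484, 197], 0.73), ([432, 214, 499, 260], 0.63), ([348, 171, 376, 181], 0.53)]
knob_mid [([255, 176, 270, 191], 0.7), ([343, 202, 415, 256], 0.26)]
torch_mid [([169, 219, 208, 233], 0.76), ([294, 164, 335, 179], 0.55)]
syringe_mid [([346, 173, 378, 180], 0.59)]
```

```bash
python3 - <<'E'
import cv2
a=cv2.imread('pics/top0.png')
cv2.imwrite('pics/top0z.png',cv2.resize(a[140:280,140:520],None,fx=2.1,fy=2.1,interpolation=cv2.INTER_CUBIC))
a=cv2.imread('pics/side0.png')
cv2.imwrite('pics/side0z.png',cv2.resize(a[120:360,230:430],None,fx=2.5,fy=2.5,interpolation=cv2.INTER_CUBIC))
E
```

```text
(no output)
```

View pics/top0.png

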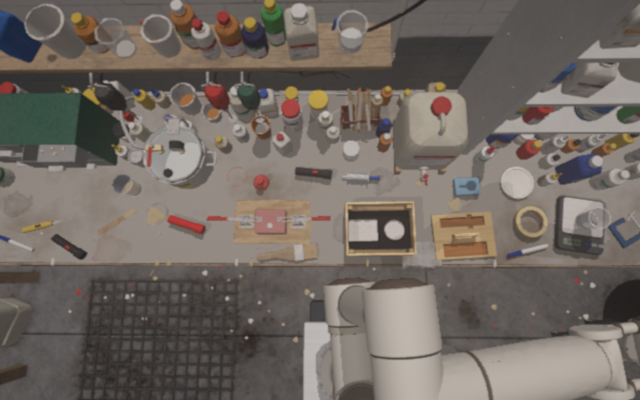

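View pics/side0.png

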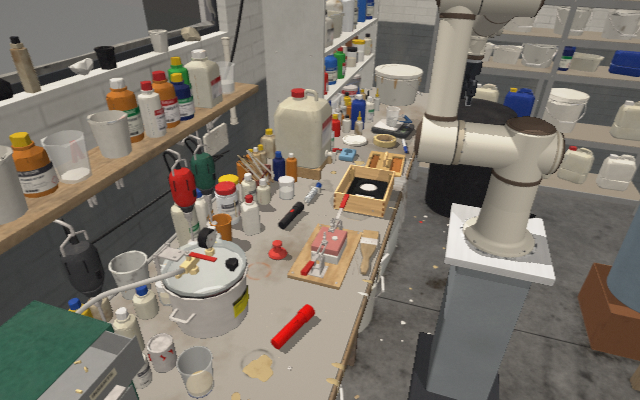

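View pics/top0z.png

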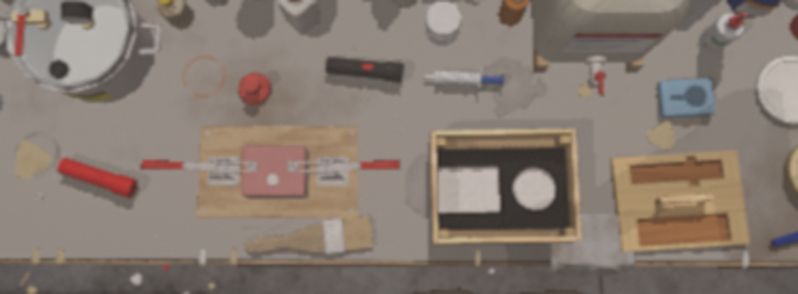

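View pics/side0z.png

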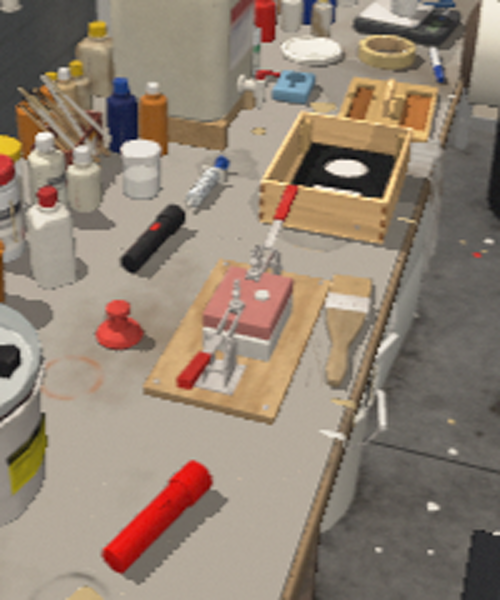

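```bash
cat > h.py <<'E'
import numpy as np,cv2,pickle
def ray(p,u,v):
    K=p['intrinsics'];d=np.array([(u-K[0,2])/K[0,0],-(v-K[1,2])/K[1,1],-1.]);return np.asarray(p['rotation'])@d
def w(p,u,v,z):
    d=ray(p,u,v);c=np.asarray(p['position']);return c+d*(z-c[2])/d[2]
def proj(p,X):
    K=p['intrinsics'];c=np.asarray(p['rotation']).T@(np.asarray(X,float)-p['position']);return np.array([K[0,2]+K[0,0]*c[0]/-c[2],K[1,2]+K[1,1]*c[1]/c[2]])
def proj(p,X):
    K=p['intrinsics'];c=np.asarray(p['rotation']).T@(np.asarray(X,float)-p['position']);return np.array([K[0,2]+K[0,0]*c[0]/-c[2],K[1,2]+K[1,1]*(-c[1])/-c[2]])
def shot(bot,n,name,crop=None,f=1):
    p=bot.read_camera(n);pickle.dump(p,open(name+'.pkl','wb'));im=p['color'][:,:,::-1]
    if crop: im=im[crop[1]:crop[3],crop[0]:crop[2]]
    cv2.imwrite(f'pics/{name}.png',cv2.resize(im,None,fx=f,fy=f,interpolation=cv2.INTER_CUBIC));return p
E
python3 - <<'E'
from h import *
p=pickle.load(open('top0.pkl','rb'));s=pickle.load(open('side0.pkl','rb'))
z=lambda x,y:(140+x/2.1,140+y/2.1)
for n,a,h in [('box c1',(432,132),66),('c2',(576,130),66),('c3',(580,241),66),('c4',(432,243),66),('torch tail?',(328,68),16),('torch end',(403,71),16),('syr nozzle',(425,78),12),('syr disc',(503,80),12),('knob head',(256,85),44),('mould a',(657,80),22),('b',(711,78),22),('c',(716,112),22),('d',(662,117),22),('tray1',(613,158),11),('2',(739,151),11),('3',(748,244),11),('4',(622,251),11),('pocketrect c',(469,190),19),('round',(534,188),19)]:
    print(n,np.round(w(p,*z(*a),h)[:2]))
E
```

```text
box c1 [533.  24.]
c2 [ 536. -198.]
c3 [ 366. -198.]
c4 [362.  25.]
torch tail? [648. 191.]
torch end [643.  68.]
syr nozzle [632.  32.]
syr disc [628. -95.]
knob head [613. 304.]
mould a [ 625. -340.]
b [ 628. -426.]
c [ 573. -431.]
d [ 565. -345.]
tray1 [ 500. -267.]
2 [ 511. -467.]
3 [ 364. -470.]
4 [ 353. -275.]
pocketrect c [447. -36.]
round [ 451. -139.]
```

```bash
python3 - <<'E'
from h import *
from rig import bot
p=shot(bot,'wrist','w0')
print(p['position'],p['rotation'],p['intrinsics'])
s=bot.sense();R=s['eef_rot'];print(R.T@(p['position']-s['ee_pos']),R.T@p['rotation'])
E
```

```text
[ 241.56333303 -526.26459142  372.33654161] [[ 2.94377075e-01  9.13239169e-01  2.81667105e-01]
 [-9.55689319e-01  2.81379389e-01  8.65076070e-02]
 [-2.53182839e-04 -2.94652100e-01  9.55604560e-01]] [[301.59821499   0.         321.26741103]
 [  0.         301.59821499 200.85264145]
 [  0.           0.           1.        ]]
[  75.9671733    -0.9288092  -140.99240905] [[ 3.35013290e-05  9.55595962e-01  2.94680091e-01]
 [ 9.99999948e-01 -1.26451761e-04  2.96373822e-04]
 [ 3.20476443e-04  2.94680065e-01 -9.55595917e-01]]
```

View pics/w0.png

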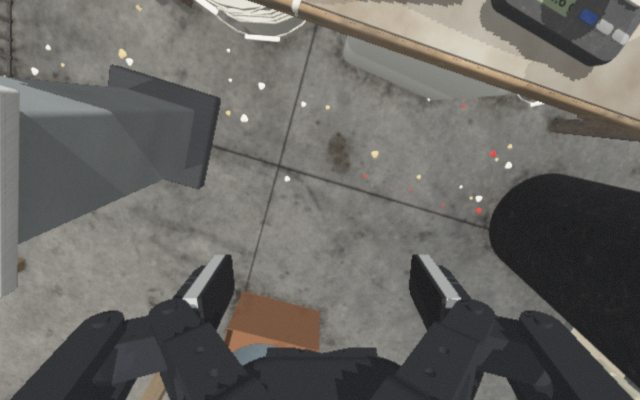

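```bash
cat >> h.py <<'E'
from scipy.spatial.transform import Rotation as Ro
def Rdown(yaw): # deg, tool x yaw
    a=np.radians(yaw);x=np.array([np.cos(a),np.sin(a),0]);z=np.array([0,0,-1.]);return np.stack([x,np.cross(z,x),z],1)
def plan(bot,pos,yaw,n):
    s=bot.sense();R0=Ro.from_matrix(s['eef_rot']);p0=np.array(s['ee_pos']);R1=Ro.from_matrix(Rdown(yaw))
    rv=(R0.inv()*R1).as_rotvec();pos=np.array(pos,float)
    R=R0
    rows=[]
    for i in range(n):
        d=R.inv().apply((pos-p0)/n);rows.append((np.round(d/1000,4),np.round(np.degrees(rv/n),2)))
        R=R*Ro.from_rotvec(rv/n)
    print('at',np.round(p0,1),'yaw',round(np.degrees(np.arctan2(s['eef_rot'][1,0],s['eef_rot'][0,0])),2),'t',round(s['time'],2),'F',np.round(s['ft_force'],1),'op',round(s['opening'],1))
    if np.abs(rv).max()<0.02: rows=rows[:1]
    for d,r in rows: print('t',*d,'w',*r, 'x%d'%n if len(rows)==1 else '')
E
python3 - <<'E'
from h import *
from rig import bot
plan(bot,(500,-380,260),90,10)
p=pickle.load(open('top0.pkl','rb'))
for a in [(395,165),(468,168),(395,95),(465,95)]: print(a,w(p,*a,0)[:2],w(p,*a,200)[:2])
E
```

```text
at [ 169.2 -549.5  231.3] yaw 17.12 t 0.95 F [-0.5 -0.1 -1. ] op 85.3
t 0.0366 -0.0065 -0.0029 w 0.0 0.0 -7.29 
t 0.0371 -0.0018 -0.0029 w 0.0 0.0 -7.29 
t 0.037 0.003 -0.0029 w 0.0 0.0 -7.29 
t 0.0364 0.0076 -0.0029 w 0.0 0.0 -7.29 
t 0.0351 0.0122 -0.0029 w 0.0 0.0 -7.29 
t 0.0333 0.0165 -0.0029 w 0.0 0.0 -7.29 
t 0.0309 0.0206 -0.0029 w 0.0 0.0 -7.29 
t 0.0281 0.0244 -0.0029 w 0.0 0.0 -7.29 
t 0.0247 0.0277 -0.0029 w 0.0 0.0 -7.29 
t 0.021 0.0307 -0.0029 w 0.0 0.0 -7.29 
(395, 165) [ 677.63983537 -150.60216642] [ 622.11947642 -117.20192582]
(468, 168) [ 666.23445295 -400.92447124] [ 612.44604033 -329.51193241]
(395, 95) [ 937.10792449 -157.98332132] [ 842.18644869 -123.4622271 ]
(465, 95) [ 935.09880394 -406.63999717] [ 840.48241996 -334.35953618]
```

Emit:
play_rows([
  {"tx": 0.0366,"ty": -0.0065,"tz": -0.003,"wz": -7.3},
  {"tx": 0.0371,"ty": -0.0018,"tz": -0.003,"wz": -7.3},
  {"tx": 0.037,"ty": 0.003,"tz": -0.003,"wz": -7.3},
  {"tx": 0.0364,"ty": 0.0076,"tz": -0.003,"wz": -7.3},
  {"tx": 0.0351,"ty": 0.0122,"tz": -0.003,"wz": -7.3},
  {"tx": 0.0333,"ty": 0.0165,"tz": -0.003,"wz": -7.3},
  {"tx": 0.0309,"ty": 0.0206,"tz": -0.003,"wz": -7.3},
  {"tx": 0.0281,"ty": 0.0244,"tz": -0.003,"wz": -7.3},
  {"tx": 0.0247,"ty": 0.0277,"tz": -0.003,"wz": -7.3},
  {"tx": 0.021,"ty": 0.0307,"tz": -0.003,"wz": -7.3},
])

```text
validation failed for argument at $.in...
```

```bash
python3 - <<'E'
from h import *
from rig import bot
p=shot(bot,'wrist','w1')
plan(bot,(500,-380,260),90,10)
E
```

```text
at [ 169.2 -549.5  231.3] yaw 17.12 t 1.0 F [ 0.4 -0.3  0.5] op 85.4
t 0.0366 -0.0065 -0.0029 w -0.0 -0.0 -7.29 
t 0.0371 -0.0018 -0.0029 w -0.0 -0.0 -7.29 
t 0.037 0.003 -0.0029 w -0.0 -0.0 -7.29 
t 0.0364 0.0076 -0.0029 w -0.0 -0.0 -7.29 
t 0.0351 0.0122 -0.0029 w -0.0 -0.0 -7.29 
t 0.0333 0.0165 -0.0029 w -0.0 -0.0 -7.29 
t 0.0309 0.0206 -0.0029 w -0.0 -0.0 -7.29 
t 0.028 0.0244 -0.0029 w -0.0 -0.0 -7.29 
t 0.0247 0.0277 -0.0029 w -0.0 -0.0 -7.29 
t 0.021 0.0307 -0.0029 w -0.0 -0.0 -7.29
```

View pics/w1.png

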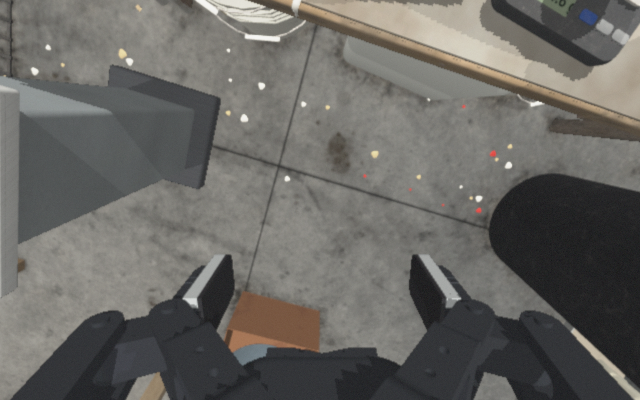

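Emit:
play_rows([
  {"jaw": 0.085,"tx": 0.0366,"ty": -0.0065,"tz": -0.003,"wx": 0,"wy": 0,"wz": -7.3},
  {"jaw": 0.085,"tx": 0.0371,"ty": -0.0018,"tz": -0.003,"wx": 0,"wy": 0,"wz": -7.3},
  {"jaw": 0.085,"tx": 0.037,"ty": 0.003,"tz": -0.003,"wx": 0,"wy": 0,"wz": -7.3},
  {"jaw": 0.085,"tx": 0.0364,"ty": 0.0076,"tz": -0.003,"wx": 0,"wy": 0,"wz": -7.3},
  {"jaw": 0.085,"tx": 0.0351,"ty": 0.0122,"tz": -0.003,"wx": 0,"wy": 0,"wz": -7.3},
  {"jaw": 0.085,"tx": 0.0333,"ty": 0.0165,"tz": -0.003,"wx": 0,"wy": 0,"wz": -7.3},
  {"jaw": 0.085,"tx": 0.0309,"ty": 0.0206,"tz": -0.003,"wx": 0,"wy": 0,"wz": -7.3},
  {"jaw": 0.085,"tx": 0.0281,"ty": 0.0244,"tz": -0.003,"wx": 0,"wy": 0,"wz": -7.3},
  {"jaw": 0.085,"tx": 0.0247,"ty": 0.0277,"tz": -0.003,"wx": 0,"wy": 0,"wz": -7.3},
  {"jaw": 0.085,"tx": 0.021,"ty": 0.0307,"tz": -0.003,"wx": 0,"wy": 0,"wz": -7.3},
], grip_force=40)

```text
time: 2.0
ee_pos: [504.6, -369.6, 262.0]
eef_rot: [[-0.044, 0.999, -0.0], [0.999, 0.044, -0.002], [-0.002, -0.001, -1.0]]
ft_force: [0.8, -1.3, 0.1]
opening: 85.0
```

```bash
python3 - <<'E'
from h import *
from rig import bot
p=shot(bot,'wrist','w1b')
plan(bot,(500,-380,260),90,10)
E
```

```text
at [ 509.2 -366.   262.6] yaw 93.08 t 2.05 F [0.5 4.6 0.9] op 84.8
t -0.0013 -0.001 0.0003 w 0.02 0.0 0.31 
t -0.0013 -0.001 0.0003 w 0.02 0.0 0.31 
t -0.0014 -0.001 0.0003 w 0.02 0.0 0.31 
t -0.0014 -0.001 0.0003 w 0.02 0.0 0.31 
t -0.0014 -0.001 0.0003 w 0.02 0.0 0.31 
t -0.0014 -0.001 0.0003 w 0.02 0.0 0.31 
t -0.0014 -0.0009 0.0003 w 0.02 0.0 0.31 
t -0.0014 -0.0009 0.0003 w 0.02 0.0 0.31 
t -0.0014 -0.0009 0.0003 w 0.02 0.0 0.31 
t -0.0014 -0.0009 0.0003 w 0.02 0.0 0.31
```

View pics/w1b.png

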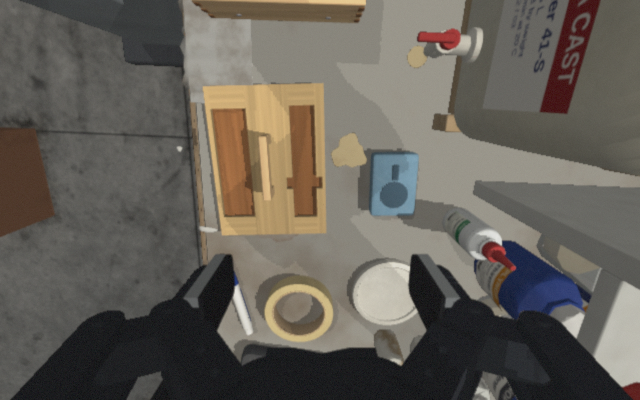

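```bash
python3 - <<'E'
import cv2,numpy as np
a=cv2.imread('pics/w1b.png')
c=a[70:250,190:440]
cv2.imwrite('pics/w1c.png',cv2.resize(c,None,fx=3.2,fy=3.2,interpolation=cv2.INTER_CUBIC))
E
```

```text
(no output)
```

View pics/w1c.png

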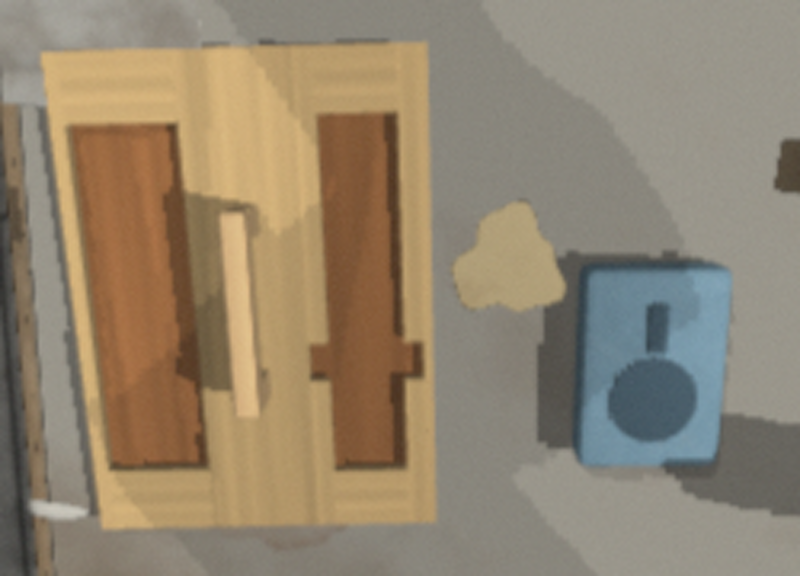

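```bash
cat >> h.py <<'E'
from scipy.optimize import least_squares
def fit(p,px,mod,z):
    px=np.array(px,float);mod=np.array(mod,float);z=np.broadcast_to(z,(len(px),))
    W=np.array([w(p,u,v,zz)[:2] for (u,v),zz in zip(px,z)])
    # rigid 2D
    mc,wc=mod.mean(0),W.mean(0);H=((mod-mc)[:,:,None]*(W-wc)[:,None,:]).sum(0)
    a=np.arctan2(H[0,1]-H[1,0],H[0,0]+H[1,1]);R=np.array([[np.cos(a),-np.sin(a)],[np.sin(a),np.cos(a)]])
    t=wc-R@mc;print('pos',np.round(t,1),'yaw',round(np.degrees(a),2),'res',np.round((W-(mod@R.T+t)),1).tolist());return t,a
def fitblk(p,crop,f,px,mod,z): return fit(p,[(crop[0]+u/f,crop[1]+v/f) for u,v in px],mod,z)
E
python3 - <<'E'
from h import *
p=pickle.load(open('w1b.pkl','rb'));c=(190,70)
# tray +x = world +y (image up), +y = world -x (image left)
fitblk(p,c,3.2,[(41,52),(428,43),(436,523),(102,530)],[(99,74),(99,-74),(-99,-74),(-99,74)],11)
fitblk(p,c,3.2,[(219,212),(244,210),(260,416),(237,417)],[(40,5),(40,-5),(-40,-5),(-40,5)],44)
# mould y=world +y-ish
fitblk(p,c,3.2,[(583,268),(731,266),(718,466),(577,464)],[(-30,42.5),(30,42.5),(30,-42.5),(-30,-42.5)],22)
E
```

```text
pos [ 436.3 -368.7] yaw 93.72 res [[0.5, -0.3], [-0.3, -0.3], [-0.4, 0.4], [0.2, 0.2]]
pos [ 437.  -367.2] yaw 94.07 res [[0.5, -0.9], [-0.4, -0.5], [-0.6, 0.8], [0.4, 0.7]]
pos [ 600.2 -385.8] yaw 3.46 res [[0.6, -0.9], [-1.2, -1.2], [-0.1, 0.1], [0.6, 2.0]]
```

```bash
python3 - <<'E'
from h import *
from rig import bot
p=pickle.load(open('w1b.pkl','rb'))
print(w(p,447,128,10),w(p,460,110,100),w(p,425,40,60), w(p,475,185,100),w(p,475,185,200))
plan(bot,(600,-386,130),93.4,5)
E
```

```text
[ 662.09053631 -311.11195271   10.        ] [ 635.02235203 -289.66165662  100.        ] [ 604.57148149 -222.81614528   60.        ] [ 663.92196966 -362.76003532  100.        ] [ 610.38042279 -339.73314314  200.        ]
at [ 509.2 -366.   262.6] yaw 93.08 t 2.05 F [0.5 4.6 0.9] op 84.8
t -0.0049 0.0178 0.0266 w 0.04 0.0 -0.06 x5
```

```bash
python3 - <<'E'
import cv2,numpy as np
a=cv2.imread('pics/top0.png')
c=cv2.resize(a[60:260,400:640],None,fx=3,fy=3,interpolation=cv2.INTER_CUBIC)
b=cv2.imread('pics/side0.png');d=cv2.resize(b[40:200,300:440],None,fx=3.5,fy=3.5,interpolation=cv2.INTER_CUBIC)
cv2.imwrite('pics/sh1.png',c);cv2.imwrite('pics/sh2.png',d)
E
```

```text
(no output)
```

View pics/sh1.png

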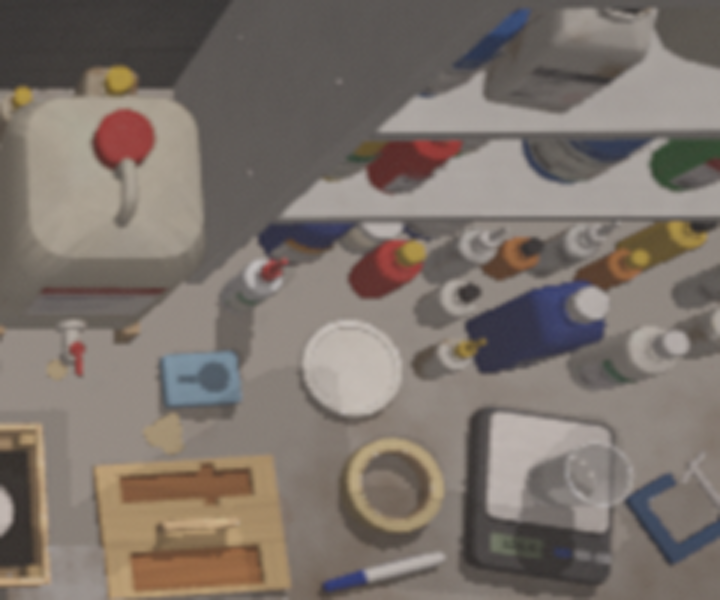

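View pics/sh2.png

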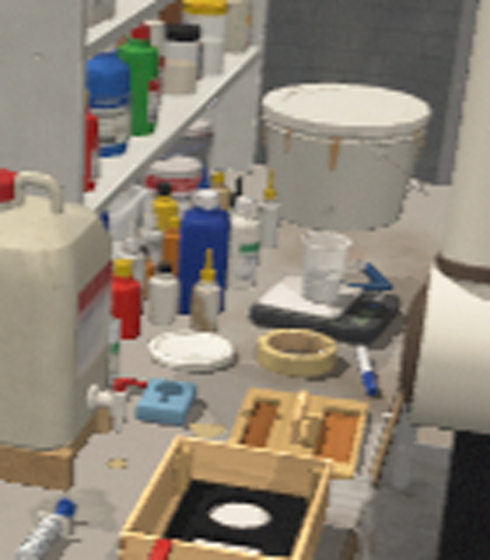

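```bash
python3 - <<'E'
from h import *
p=pickle.load(open('w1b.pkl','rb'));t=pickle.load(open('top0.pkl','rb'))
for z in (100,200,250,300,350,400): print(z,np.round(w(t,492,132.7,z)),np.round(w(p,475,185,z)),np.round(w(t,467,100,z)),)
E
```

```text
100 [ 757. -449.  100.] [ 664. -363.  100.] [ 870. -376.  100.]
200 [ 720. -407.  200.] [ 610. -340.  200.] [ 824. -339.  200.]
250 [ 702. -385.  250.] [ 584. -328.  250.] [ 801. -321.  250.]
300 [ 684. -364.  300.] [ 557. -317.  300.] [ 778. -303.  300.]
350 [ 666. -343.  350.] [ 530. -305.  350.] [ 756. -284.  350.]
400 [ 647. -321.  400.] [ 503. -294.  400.] [ 733. -266.  400.]
```

Emit:
play_rows([
  {"jaw": 0.074,"tx": -0.0115,"ty": 0.017,"tz": 0.02,"wx": 0,"wy": 0,"wz": 0},
  {"jaw": 0.074,"tx": -0.0115,"ty": 0.017,"tz": 0.02,"wx": 0,"wy": 0,"wz": 0},
  {"jaw": 0.074,"tx": -0.0115,"ty": 0.017,"tz": 0.02,"wx": 0,"wy": 0,"wz": 0},
  {"jaw": 0.074,"tx": -0.004,"ty": 0.017,"tz": 0.03,"wx": 0,"wy": 0,"wz": 0},
  {"jaw": 0.074,"tx": 0,"ty": 0.017,"tz": 0.04,"wx": 0,"wy": 0,"wz": 0},
  {"jaw": 0.074,"tx": 0,"ty": 0,"tz": 0.02,"wx": 0,"wy": 0,"wz": 0},
])

```text
time: 2.65
ee_pos: [605.3, -402.2, 114.4]
eef_rot: [[-0.056, 0.998, 0.013], [0.998, 0.056, -0.009], [-0.01, 0.012, -1.0]]
ft_force: [-1.4, 0.3, -0.8]
opening: 74.2
```

```bash
python3 - <<'E'
from h import *
from rig import bot
p=shot(bot,'wrist','w2')
plan(bot,(600.4,-396,60),93.5,2)
E
```

```text
at [ 603.4 -401.5  111.4] yaw 93.2 t 2.7 F [-2.9  1.3 -2.4] op 74.2
t 0.003 -0.0016 0.0256 w 0.25 0.2 -0.15 x2
```

View pics/w2.png

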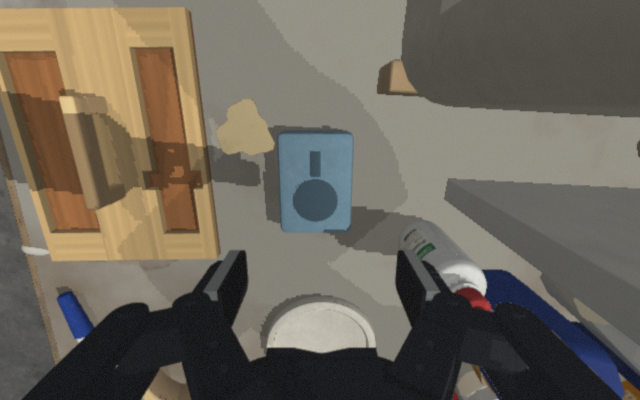

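```bash
python3 - <<'E'
from h import *
from rig import bot
p=pickle.load(open('w2.pkl','rb'))
M=[(-30,42.5),(30,42.5),(30,-42.5),(-30,-42.5)]
fit(p,[(279,133),(353,132),(352,233),(281,232)],M,22)
cv2.imwrite('pics/w2c.png',cv2.resize(p['color'][120:245,265:365,::-1],None,fx=5,fy=5,interpolation=cv2.INTER_CUBIC))
E
```

```text
pos [ 602.  -385.7] yaw 3.14 res [[2.1, -1.8], [-2.1, -1.2], [-0.2, 0.9], [0.2, 2.1]]
```

View pics/w2c.png

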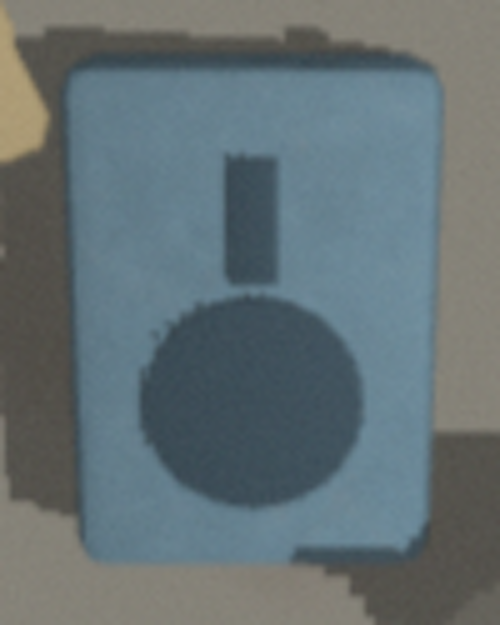

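Emit:
play_rows([
  {"jaw": 0.076,"tx": 0.002,"ty": -0.001,"tz": 0.03,"wx": 0.3,"wy": 0.3,"wz": 0},
  {"jaw": 0.076,"tx": 0.002,"ty": -0.001,"tz": 0.03,"wx": 0.3,"wy": 0.3,"wz": 0},
  {"jaw": 0.076,"tx": 0.001,"ty": 0,"tz": 0.02,"wx": 0,"wy": 0,"wz": 0},
  {"jaw": 0.076,"tx": 0,"ty": 0,"tz": 0.01,"wx": 0,"wy": 0,"wz": 0},
  {"jaw": 0.076,"tx": 0,"ty": 0,"tz": 0,"wx": 0,"wy": 0,"wz": 0},
])

```text
time: 3.2
ee_pos: [601.4, -398.5, 21.0]
eef_rot: [[-0.053, 0.999, -0.001], [0.999, 0.053, 0.002], [0.002, -0.001, -1.0]]
ft_force: [0.1, -0.2, 0.1]
opening: 76.0
```

```bash
python3 - <<'E'
from h import *
from rig import bot
plan(bot,(601,-396,9),93.4,1)
E
```

```text
at [ 601.4 -398.5   21. ] yaw 93.06 t 3.2 F [ 0.1 -0.2  0.1] op 76.0
t 0.0025 -0.0002 0.012 w -0.06 -0.12 -0.34 x1
```

Lower to the grip height and close.

Emit:
play_rows([
  {"jaw": 0.076,"tx": 0.002,"ty": 0,"tz": 0.012,"wx": 0,"wy": 0,"wz": -0.3},
  {"jaw": 0.05,"tx": 0,"ty": 0,"tz": 0,"wx": 0,"wy": 0,"wz": 0},
  {"jaw": 0.05,"tx": 0,"ty": 0,"tz": 0,"wx": 0,"wy": 0,"wz": 0},
  {"jaw": 0.05,"tx": 0,"ty": 0,"tz": 0,"wx": 0,"wy": 0,"wz": 0},
  {"jaw": 0.05,"tx": 0,"ty": 0,"tz": 0,"wx": 0,"wy": 0,"wz": 0},
  {"jaw": 0.05,"tx": 0,"ty": 0,"tz": 0,"wx": 0,"wy": 0,"wz": 0},
], grip_force=50)

```text
time: 3.8
ee_pos: [603.8, -399.1, 14.4]
eef_rot: [[-0.059, 0.998, 0.005], [0.998, 0.059, -0.004], [-0.004, 0.005, -1.0]]
ft_force: [-0.4, 0.1, -1.2]
opening: 58.2
```

```bash
python3 - <<'E'
from h import *
from rig import bot
p=shot(bot,'wrist','w3')
plan(bot,(601,-396,9),93.4,1)
E
```

```text
at [ 603.8 -399.2   14.4] yaw 93.36 t 3.85 F [-0.3 -0.7 -1.3] op 58.1
t 0.0034 -0.0027 0.0054 w 0.3 0.26 -0.04 x1
```

View pics/w3.png

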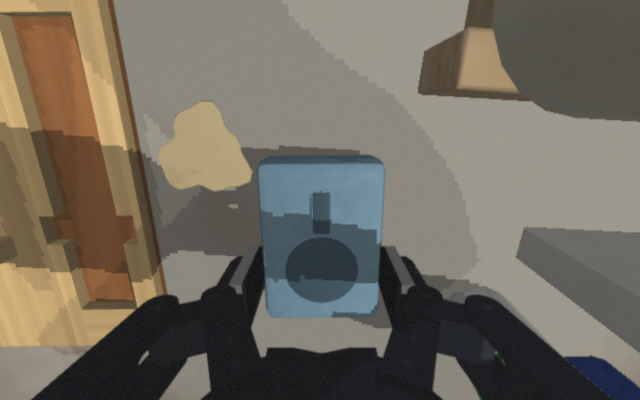

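Emit:
play_rows([
  {"jaw": 0.07,"tx": 0,"ty": 0,"tz": 0,"wx": 0,"wy": 0,"wz": 0},
  {"jaw": 0.07,"tx": 0,"ty": 0,"tz": 0.0,"wx": 0.2,"wy": 0.2,"wz": 0},
  {"jaw": 0.07,"tx": 0,"ty": -0.001,"tz": 0.006,"wx": 0,"wy": 0,"wz": 0},
  {"jaw": 0.07,"tx": 0,"ty": 0,"tz": 0.003,"wx": 0,"wy": 0,"wz": 0},
  {"jaw": 0.05,"tx": 0,"ty": 0,"tz": 0,"wx": 0,"wy": 0,"wz": 0},
  {"jaw": 0.05,"tx": 0,"ty": 0,"tz": 0,"wx": 0,"wy": 0,"wz": 0},
  {"jaw": 0.05,"tx": 0,"ty": 0,"tz": 0,"wx": 0,"wy": 0,"wz": 0},
  {"jaw": 0.05,"tx": 0,"ty": 0,"tz": 0,"wx": 0,"wy": 0,"wz": 0},
])

```text
time: 4.65
ee_pos: [603.4, -400.0, 5.8]
eef_rot: [[-0.058, 0.998, 0.003], [0.998, 0.058, -0.002], [-0.002, 0.003, -1.0]]
ft_force: [0.1, -0.4, 1.1]
opening: 58.5
```

```bash
python3 - <<'E'
from h import *
from rig import bot
plan(bot,(601,-396,9),93.4,1)
print(bot.sense()['eef_rot'])
E
```

```text
at [ 603.4 -400.     5.8] yaw 93.35 t 4.65 F [ 0.1 -0.4  1.1] op 58.5
t 0.0041 -0.0022 -0.0032 w 0.16 0.13 -0.05 x1
[[-0.05848613  0.99828421  0.00282996]
 [ 0.99828584  0.05849195 -0.00201883]
 [-0.00218089  0.00270703 -0.99999396]]
```

Emit:
play_rows([
  {"jaw": 0.05,"tx": 0,"ty": 0,"tz": -0.025,"wx": 0,"wy": 0,"wz": 0},
  {"jaw": 0.05,"tx": 0,"ty": 0,"tz": -0.045,"wx": 0,"wy": 0,"wz": 0},
  {"jaw": 0.05,"tx": 0,"ty": -0.03,"tz": -0.035,"wx": 0,"wy": 0,"wz": 0},
  {"jaw": 0.05,"tx": 0.01,"ty": -0.035,"tz": -0.03,"wx": 0,"wy": 0,"wz": 0},
  {"jaw": 0.05,"tx": 0.03,"ty": -0.03,"tz": -0.02,"wx": 0,"wy": 0,"wz": 0},
  {"jaw": 0.05,"tx": 0.045,"ty": -0.02,"tz": -0.01,"wx": 0,"wy": 0,"wz": 0},
  {"jaw": 0.05,"tx": 0.048,"ty": -0.012,"tz": 0,"wx": 0,"wy": 0,"wz": 0},
  {"jaw": 0.05,"tx": 0.048,"ty": 0,"tz": 0,"wx": 0,"wy": 0,"wz": 0},
  {"jaw": 0.05,"tx": 0.03,"ty": 0,"tz": 0,"wx": 0,"wy": 0,"wz": 0},
  {"jaw": 0.05,"tx": 0.01,"ty": 0,"tz": 0,"wx": 0,"wy": 0,"wz": 0},
])

```text
time: 5.65
ee_pos: [455.2, -180.3, 172.9]
eef_rot: [[-0.054, 0.999, -0.0], [0.999, 0.054, -0.0], [-0.0, -0.0, -1.0]]
ft_force: [0.1, -0.6, -1.5]
opening: 58.4
```

```bash
python3 - <<'E'
from h import *
from rig import bot
p=shot(bot,'wrist','w4')
plan(bot,(448,-36,150),90,5)
E
```

```text
at [ 455.4 -180.   172.9] yaw 93.11 t 5.7 F [ 1.6  2.4 -2. ] op 58.5
t 0.0288 0.0001 0.0046 w -0.0 -0.0 0.62 
t 0.0288 -0.0002 0.0046 w -0.0 -0.0 0.62 
t 0.0288 -0.0005 0.0046 w -0.0 -0.0 0.62 
t 0.0288 -0.0009 0.0046 w -0.0 -0.0 0.62 
t 0.0288 -0.0012 0.0046 w -0.0 -0.0 0.62
```

View pics/w4.png

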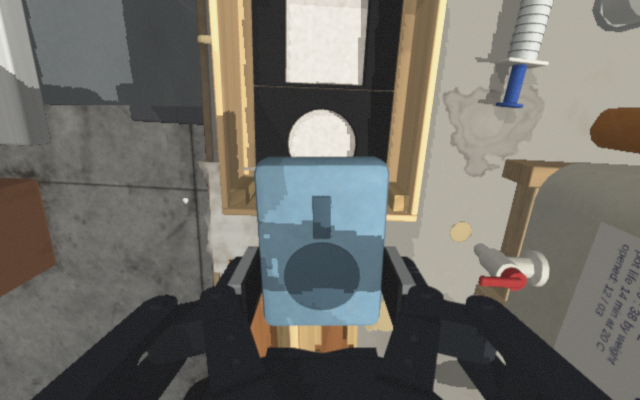

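```bash
python3 - <<'E'
from h import *
p=pickle.load(open('w4.pkl','rb'))
cv2.imwrite('pics/w4c.png',cv2.resize(p['color'][0:230,195:460,::-1],None,fx=2.9,fy=2.5,interpolation=cv2.INTER_CUBIC))
fit(p,[(222,214),(417,221)],[(-111,86),(-111,-86)],66)
fit(p,[(286,83),(363,87)],[(52.5-48.5,36),(52.5-48.5,-36)],10)
for u,v in [(321,110),(288,142),(355,142)]: print(w(p,u,v,10))
E
```

```text
pos [453.6 -84.7] yaw 90.9 res [[0.6, 0.0], [-0.6, -0.0]]
pos [453.6 -87.4] yaw 90.31 res [[-0.3, -0.0], [0.3, 0.0]]
[ 451.43957462 -106.07079253   10.        ]
[ 420.29973244 -138.27498246   10.        ]
[ 486.84576048 -134.67997353   10.        ]
```

View pics/w4c.png

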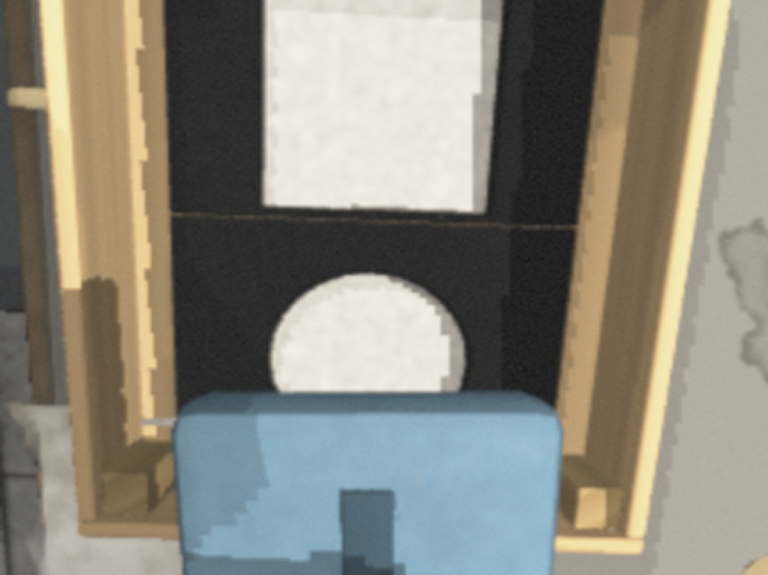

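```bash
python3 - <<'E'
from h import *
from rig import bot
p=pickle.load(open('w4.pkl','rb'));s=bot.sense()
t,a=fit(p,[(258,163),(387,161),(382,323),(265,322)],[(-30,42.5),(30,42.5),(30,-42.5),(-30,-42.5)],s['ee_pos'][2]-5.8+22)
print(s['eef_rot'].T@(np.array([*t,0])-s['ee_pos']))
# target
b=np.array([453,-86.5]);y=np.radians(90.7);m=b+52.5*np.array([np.cos(y),np.sin(y)]);print(m)
plan(bot,(m[0],m[1]-14.2,110),90.7,5)
E
```

```text
pos [ 455.7 -165.4] yaw 3.44 res [[3.2, -2.6], [-3.1, -2.5], [-1.1, 2.0], [1.0, 3.1]]
[ 14.50153045   1.14551867 172.89035815]
[452.35860746 -34.00391809]
at [ 455.4 -180.   172.9] yaw 93.11 t 5.7 F [ 1.6  2.4 -2. ] op 58.5
t 0.0263 0.0008 0.0126 w -0.0 -0.0 0.48 
t 0.0263 0.0006 0.0126 w -0.0 -0.0 0.48 
t 0.0264 0.0004 0.0126 w -0.0 -0.0 0.48 
t 0.0264 0.0002 0.0126 w -0.0 -0.0 0.48 
t 0.0264 -0.0001 0.0126 w -0.0 -0.0 0.48
```

Emit:
play_rows([
  {"jaw": 0.05,"tx": 0.0265,"ty": 0.0005,"tz": 0.008,"wx": 0,"wy": 0,"wz": 0.5},
  {"jaw": 0.05,"tx": 0.0265,"ty": 0.0005,"tz": 0.008,"wx": 0,"wy": 0,"wz": 0.5},
  {"jaw": 0.05,"tx": 0.0265,"ty": 0.0005,"tz": 0.008,"wx": 0,"wy": 0,"wz": 0.5},
  {"jaw": 0.05,"tx": 0.0265,"ty": 0,"tz": 0.008,"wx": 0,"wy": 0,"wz": 0.5},
  {"jaw": 0.05,"tx": 0.02,"ty": 0,"tz": 0.008,"wx": 0,"wy": 0,"wz": 0.5},
  {"jaw": 0.05,"tx": 0,"ty": 0,"tz": 0,"wx": 0,"wy": 0,"wz": 0},
])

```text
time: 6.3
ee_pos: [455.1, -57.1, 131.8]
eef_rot: [[-0.004, 1.0, 0.003], [1.0, 0.004, -0.006], [-0.006, 0.003, -1.0]]
ft_force: [-0.4, 0.5, -1.0]
opening: 58.8
```

```bash
python3 - <<'E'
from h import *
from rig import bot
p=shot(bot,'wrist','w5')
plan(bot,(452.4,-48.3,50),90.7,4)
E
```

```text
at [455.8 -58.4 132.6] yaw 90.22 t 6.35 F [-0.7 -0.  -0.9] op 58.2
t 0.0027 -0.0009 0.0206 w 0.06 0.1 -0.12 x4
```

View pics/w5.png

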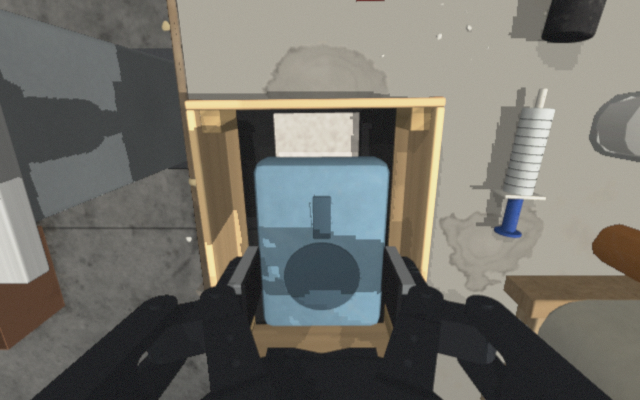

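```bash
python3 - <<'E'
from h import *
p=pickle.load(open('w5.pkl','rb'))
cv2.imwrite('pics/w5c.png',cv2.resize(p['color'][85:185,175:460,::-1],None,fx=2.8,fy=2.8,interpolation=cv2.INTER_CUBIC))
cv2.imwrite('pics/w5s.png',cv2.resize(p['color'][80:245,480:560,::-1],None,fx=3.5,fy=3.5,interpolation=cv2.INTER_CUBIC))
E
```

```text
(no output)
```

View pics/w5c.png

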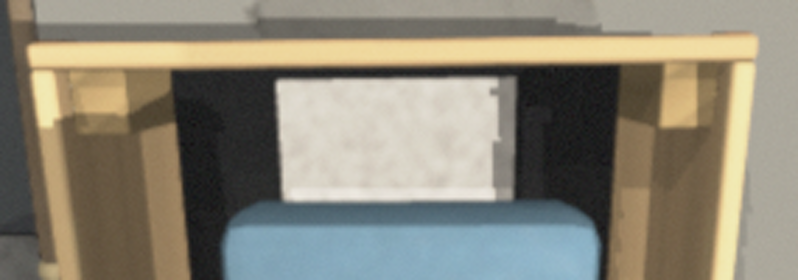

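View pics/w5s.png

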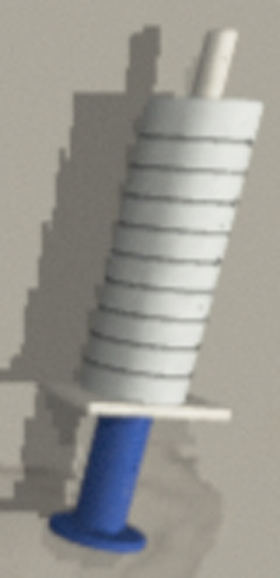

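```bash
python3 - <<'E'
from h import *
p=pickle.load(open('w5.pkl','rb'))
fitblk(p,(175,85),2.8,[(29,45),(756,37)],[(111,86),(111,-86)],66)
fitblk(p,(175,85),2.8,[(33,70),(756,61)],[(105,86),(105,-86)],66)
fitblk(p,(175,85),2.8,[(276,79),(516,77)],[(52.5+48.5,36),(52.5+48.5,-36)],10)
c=(480,80)
for n,q,z in [('noz',(222,30),12),('noz base',(210,98),12),('barrel top L',(145,100),12),('R',(261,105),12),('barrel bot L',(82,395),12),('R',(187,403),12),('fl L',(88,405),24),('fl R',(230,413),24),('disc',(97,545),2),('discc',(97,530),12)]:
    print(n,np.round(w(p,c[0]+q[0]/3.5,c[1]+q[1]/3.5,z)[:2],1))
E
```

```text
pos [453. -87.] yaw 90.85 res [[1.8, 0.0], [-1.8, -0.0]]
pos [453.5 -86.5] yaw 90.93 res [[1.5, 0.0], [-1.5, -0.0]]
pos [452.7 -86.4] yaw 90.7 res [[0.2, 0.0], [-0.2, -0.0]]
noz [635.8  34.3]
noz base [636.4  19.3]
barrel top L [621.1  18.7]
R [648.8  17.7]
barrel bot L [619.6 -53.7]
R [647.1 -55.8]
fl L [614.  -52.9]
fl R [649.4 -54.8]
disc [ 638.2 -100.1]
discc [630.6 -91.3]
```

Emit:
play_rows([
  {"jaw": 0.05,"tx": 0.005,"ty": -0.002,"tz": 0.02,"wx": 0.1,"wy": 0.2,"wz": -0.3},
  {"jaw": 0.05,"tx": 0.005,"ty": -0.002,"tz": 0.02,"wx": 0.1,"wy": 0.2,"wz": -0.2},
  {"jaw": 0.05,"tx": 0.001,"ty": 0,"tz": 0.02,"wx": 0,"wy": 0,"wz": 0},
  {"jaw": 0.05,"tx": 0,"ty": 0,"tz": 0.01,"wx": 0,"wy": 0,"wz": 0},
  {"jaw": 0.05,"tx": 0,"ty": 0,"tz": 0,"wx": 0,"wy": 0,"wz": 0},
])

```text
time: 6.85
ee_pos: [457.6, -56.7, 64.1]
eef_rot: [[-0.009, 1.0, 0.009], [1.0, 0.009, -0.006], [-0.007, 0.009, -1.0]]
ft_force: [-0.5, 0.1, -0.4]
opening: 58.3
```

```bash
python3 - <<'E'
from h import *
from rig import bot
plan(bot,(452.3,-48.3,18),90.8,4)
E
```

```text
at [457.6 -56.7  64.1] yaw 90.49 t 6.85 F [-0.5  0.1 -0.4] op 58.3
t 0.0022 -0.0014 0.0115 w 0.12 0.09 -0.08 x4
```

Emit:
play_rows([
  {"jaw": 0.05,"tx": 0.01,"ty": -0.007,"tz": 0,"wx": 0.6,"wy": 0.4,"wz": -0.3},
  {"jaw": 0.05,"tx": 0.003,"ty": -0.002,"tz": 0.01,"wx": 0.2,"wy": 0.1,"wz": 0},
  {"jaw": 0.05,"tx": 0,"ty": -0.001,"tz": 0.01,"wx": 0.2,"wy": 0.1,"wz": 0},
  {"jaw": 0.05,"tx": 0,"ty": -0.001,"tz": 0.01,"wx": 0.1,"wy": 0.1,"wz": 0},
  {"jaw": 0.05,"tx": 0,"ty": 0,"tz": 0,"wx": 0,"wy": 0,"wz": 0},
])

```text
time: 7.35
ee_pos: [447.9, -44.8, 34.5]
eef_rot: [[-0.013, 1.0, -0.007], [1.0, 0.013, 0.004], [0.004, -0.007, -1.0]]
ft_force: [0.3, -0.5, -1.6]
opening: 58.6
```

```bash
python3 - <<'E'
from h import *
from rig import bot
plan(bot,(452.3,-48.3,18),90.8,4)
E
```

```text
at [447.9 -44.8  34.5] yaw 90.77 t 7.35 F [ 0.3 -0.5 -1.6] op 58.6
t -0.0009 0.0011 0.0041 w -0.1 -0.06 -0.01 x4
```

Emit:
play_rows([
  {"jaw": 0.05,"tx": -0.003,"ty": 0.004,"tz": 0,"wx": -0.4,"wy": -0.2,"wz": 0},
  {"jaw": 0.05,"tx": 0,"ty": 0,"tz": 0.006,"wx": 0,"wy": 0,"wz": 0},
  {"jaw": 0.05,"tx": 0,"ty": 0,"tz": 0.004,"wx": 0,"wy": 0,"wz": 0},
  {"jaw": 0.05,"tx": 0,"ty": 0,"tz": 0,"wx": 0,"wy": 0,"wz": 0},
])

```text
time: 7.75
ee_pos: [452.9, -48.3, 23.8]
eef_rot: [[-0.013, 1.0, 0.001], [1.0, 0.013, 0.0], [0.0, 0.001, -1.0]]
ft_force: [-0.7, 0.4, -0.6]
opening: 58.5
```

```bash
python3 - <<'E'
from h import *
from rig import bot
plan(bot,(452.3,-48.3,17),90.8,1)
p=shot(bot,'wrist','w6')
E
```

```text
at [452.9 -48.3  23.8] yaw 90.77 t 7.75 F [-0.7  0.4 -0.6] op 58.5
t 0.0 -0.0006 0.0068 w 0.07 -0.0 -0.03 x1
```

View pics/w6.png

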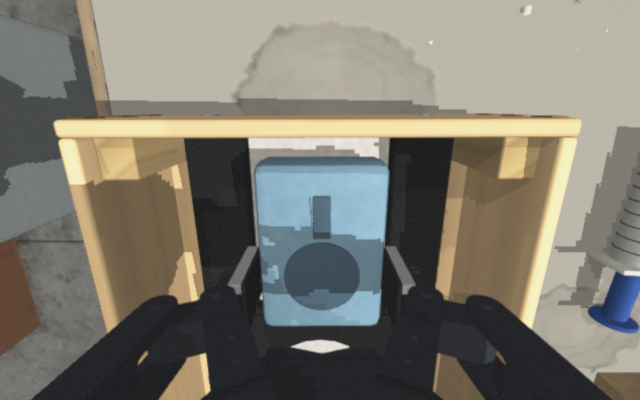

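Emit:
play_rows([
  {"jaw": 0.05,"tx": 0,"ty": -0.0005,"tz": 0.005,"wx": 0,"wy": 0,"wz": 0},
  {"jaw": 0.05,"tx": 0,"ty": 0,"tz": 0.002,"wx": 0,"wy": 0,"wz": 0},
  {"jaw": 0.05,"tx": 0,"ty": 0,"tz": 0,"wx": 0,"wy": 0,"wz": 0},
])

```text
time: 8.1
ee_pos: [452.7, -48.4, 16.7]
eef_rot: [[-0.014, 1.0, 0.002], [1.0, 0.014, -0.0], [-0.0, 0.002, -1.0]]
ft_force: [0.4, -0.5, -0.1]
opening: 58.1
```

Emit:
play_rows([
  {"jaw": 0.07,"tx": 0,"ty": 0,"tz": 0,"wx": 0,"wy": 0,"wz": 0},
  {"jaw": 0.07,"tx": 0,"ty": 0,"tz": 0,"wx": 0,"wy": 0,"wz": 0},
  {"jaw": 0.07,"tx": 0,"ty": 0,"tz": -0.02,"wx": 0,"wy": 0,"wz": 0},
  {"jaw": 0.07,"tx": 0,"ty": 0,"tz": -0.04,"wx": 0,"wy": 0,"wz": 0},
  {"jaw": 0.07,"tx": 0,"ty": 0,"tz": -0.04,"wx": 0,"wy": 0,"wz": 0},
  {"jaw": 0.07,"tx": 0,"ty": 0,"tz": -0.02,"wx": 0,"wy": 0,"wz": 0},
])

```text
time: 8.7
ee_pos: [450.0, -47.5, 138.2]
eef_rot: [[-0.013, 1.0, -0.005], [1.0, 0.013, 0.003], [0.003, -0.005, -1.0]]
ft_force: [1.0, 0.2, -0.3]
opening: 69.9
```

```bash
python3 - <<'E'
from h import *
from rig import bot
p=shot(bot,'wrist','w7')
plan(bot,(560,200,200),90,10)
E
```

```text
at [451.8 -48.1 140.8] yaw 90.77 t 8.75 F [ 2.5 -0.2  2. ] op 70.0
t 0.0247 0.0112 -0.0059 w -0.0 -0.0 0.08 x10
```

View pics/w7.png

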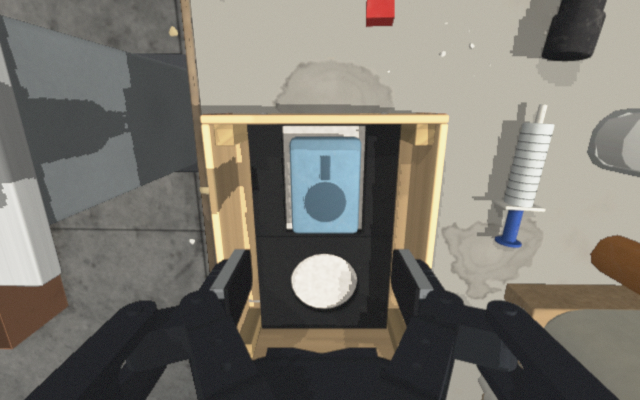

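```bash
python3 - <<'E'
from h import *
p=pickle.load(open('w7.pkl','rb'))
cv2.imwrite('pics/w7c.png',cv2.resize(p['color'][110:320,235:415,::-1],None,fx=2.8,fy=2.8,interpolation=cv2.INTER_CUBIC))
c=(235,110)
b=np.array([453,-86.5]);y=np.radians(90.8);R=np.array([[np.cos(y),-np.sin(y)],[np.sin(y),np.cos(y)]])
def px(x,yy,z): return np.round((proj(p,[*(b+R@[x,yy]),z])-c)*2.8)
print('pocket rim z19',[px(52.5+i*48.5,j*36,19) for i in(1,-1) for j in (1,-1)])
print('pocket fl z10',[px(52.5+i*48.5,j*36,10) for i in(1,-1) for j in (1,-1)])
print('round c',px(-52.5,0,10))
E
```

```text
pocket rim z19 [array([130.,  45.]), array([370.,  45.]), array([141., 345.]), array([357., 345.])]
pocket fl z10 [array([134.,  44.]), array([366.,  44.]), array([144., 334.]), array([354., 335.])]
round c [249. 479.]
```

View pics/w7c.png

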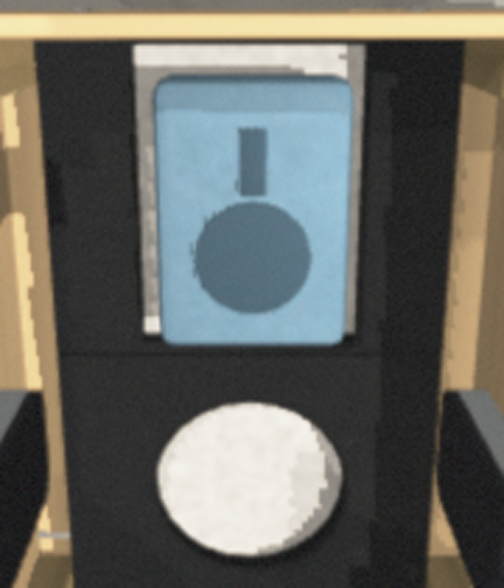

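```bash
python3 - <<'E'
from h import *
p=pickle.load(open('w7.pkl','rb'))
q=[(155,78),(355,78),(345,345),(164,345)]
q2=[(235+u/2.8,110+v/2.8) for u,v in q]
for z in (26,32,41): fit(p,q2,[(-30,42.5),(30,42.5),(30,-42.5),(-30,-42.5)],z); W=[w(p,*a,z) for a in q2];print(np.linalg.norm(W[0]-W[1]),np.linalg.norm(W[2]-W[3]),np.linalg.norm(W[1]-W[2]))
print(w(p,235+249/2.8,110+479/2.8,10))
E
```

```text
pos [453.9 -37. ] yaw 0.89 res [[0.5, 0.1], [-0.5, 0.0], [-0.6, -0.1], [0.7, -0.0]]
58.98616489572781 58.71287498382638 85.09063241415556
pos [453.8 -35.5] yaw 0.89 res [[1.2, -0.9], [-1.2, -1.0], [-1.3, 0.9], [1.3, 1.0]]
57.5896229097717 57.32280334285685 83.07604745193615
pos [453.7 -33.1] yaw 0.89 res [[2.3, -2.4], [-2.2, -2.5], [-2.4, 2.4], [2.4, 2.5]]
55.494809930837484 55.237695881402416 80.05417000860702
[ 453.84907795 -139.02161998   10.        ]
```

Emit:
play_rows([
  {"jaw": 0.06,"tx": 0.03,"ty": 0.015,"tz": -0.01,"wx": 0,"wy": 0,"wz": 0},
  {"jaw": 0.06,"tx": 0.042,"ty": 0.019,"tz": -0.01,"wx": 0,"wy": 0,"wz": 0},
  {"jaw": 0.06,"tx": 0.042,"ty": 0.019,"tz": -0.005,"wx": 0,"wy": 0,"wz": 0},
  {"jaw": 0.06,"tx": 0.042,"ty": 0.019,"tz": 0,"wx": 0,"wy": 0,"wz": 0},
  {"jaw": 0.06,"tx": 0.042,"ty": 0.019,"tz": 0,"wx": 0,"wy": 0,"wz": 0},
  {"jaw": 0.06,"tx": 0.042,"ty": 0.019,"tz": 0,"wx": 0,"wy": 0,"wz": 0},
  {"jaw": 0.06,"tx": 0.042,"ty": 0.019,"tz": 0,"wx": 0,"wy": 0,"wz": 0},
  {"jaw": 0.06,"tx": 0.025,"ty": 0.01,"tz": 0,"wx": 0,"wy": 0,"wz": 0},
  {"jaw": 0.06,"tx": 0,"ty": 0,"tz": 0,"wx": 0,"wy": 0,"wz": 0},
])

```text
time: 9.65
ee_pos: [594.8, 272.1, 168.6]
eef_rot: [[-0.009, 1.0, 0.01], [1.0, 0.009, -0.001], [-0.001, 0.01, -1.0]]
ft_force: [-0.1, -1.2, -0.3]
opening: 60.1
```

```bash
python3 - <<'E'
from h import *
from rig import bot
p=shot(bot,'wrist','w8')
print([(np.round(b['rect']),round(b['conf'],2)) for b in bot.boxes_of(p,'knob_mid')])
plan(bot,(613,304,130),90,1)
E
```

```text
[(array([320., 112., 371., 171.]), 0.63)]
at [594.1 269.2 168.5] yaw 90.39 t 9.75 F [-0.   0.3 -0.3] op 60.1
t 0.0347 0.0189 0.0385 w 0.47 0.13 0.39 x1
```

View pics/w8.png

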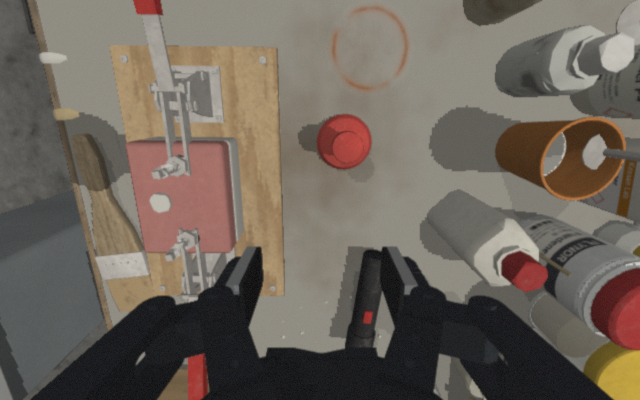

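```bash
python3 - <<'E'
from h import *
p=pickle.load(open('w8.pkl','rb'))
cv2.imwrite('pics/w8c.png',cv2.resize(p['color'][100:185,300:390,::-1],None,fx=6,fy=6,interpolation=cv2.INTER_CUBIC))
print(w(p,349,147,44),w(p,344,141.5,6))
for z in (0,60,120): print('bottle',w(p,455,215,z)[:2],w(p,505,285,z)[:2],w(p,520,270,z)[:2],'orange',w(p,500,150,z)[:2])
print('torch',w(p,371,252,16.5),w(p,364,340,16.5))
E
```

```text
[620.24555449 315.95872063  44.        ] [618.95932583 316.66614633   6.        ]
bottle [743.60822088 237.59864129] [815.44949458 149.97600217] [829.23505004 170.02650704] orange [780.07054988 308.69977057]
bottle [714.43564977 259.11916505] [772.35127174 188.48122418] [783.46464679 204.64515614] orange [743.83015176 316.43811157]
bottle [685.26307865 280.63968881] [729.2530489  226.98644619] [737.69424354 239.26380525] orange [707.58975363 324.17645257]
torch [650.78507954 200.79815162  16.5       ] [649.12807905  85.28236281  16.5       ]
```

View pics/w8c.png

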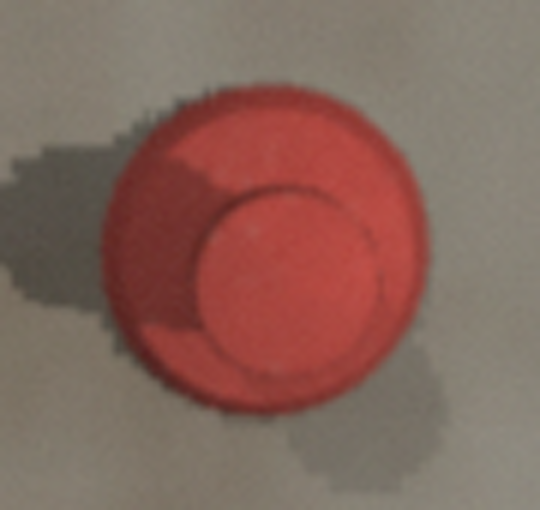

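Emit:
play_rows([
  {"jaw": 0.05,"tx": 0.024,"ty": 0.013,"tz": 0.01,"wx": 0.2,"wy": 0,"wz": 0.2},
  {"jaw": 0.05,"tx": 0.022,"ty": 0.012,"tz": 0.03,"wx": 0.2,"wy": 0,"wz": 0},
  {"jaw": 0.05,"tx": 0,"ty": 0,"tz": 0.03,"wx": 0,"wy": 0,"wz": 0},
  {"jaw": 0.05,"tx": 0,"ty": 0,"tz": 0.015,"wx": 0,"wy": 0,"wz": 0},
  {"jaw": 0.05,"tx": 0,"ty": 0,"tz": 0,"wx": 0,"wy": 0,"wz": 0},
])

```text
time: 10.25
ee_pos: [620.3, 308.9, 82.3]
eef_rot: [[0.004, 1.0, 0.002], [1.0, -0.004, -0.004], [-0.004, 0.002, -1.0]]
ft_force: [-0.6, -0.3, -0.2]
opening: 50.3
```

```bash
python3 - <<'E'
from h import *
from rig import bot
p=shot(bot,'wrist','w9')
plan(bot,(619.5,316,25),90,1)
E
```

```text
at [621.  308.9  83.6] yaw 89.74 t 10.3 F [-0.  -0.9 -0.5] op 49.8
t 0.0073 -0.0017 0.0585 w 0.2 0.23 -0.25 x1
```

View pics/w9.png

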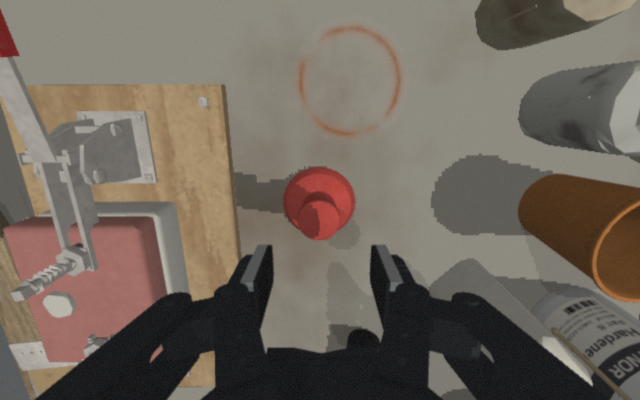

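```bash
python3 - <<'E'
from h import *
p=pickle.load(open('w9.pkl','rb'))
print(w(p,320,219,44),w(p,319.5,202,6))
E
```

```text
[620.05582559 317.80716049  44.        ] [619.60040507 317.05405497   6.        ]
```

Emit:
play_rows([
  {"jaw": 0.05,"tx": 0.005,"ty": -0.001,"tz": 0.02,"wx": 0.2,"wy": 0.2,"wz": -0.2},
  {"jaw": 0.05,"tx": 0.002,"ty": 0,"tz": 0.015,"wx": 0,"wy": 0,"wz": 0},
  {"jaw": 0.05,"tx": 0,"ty": 0,"tz": 0.008,"wx": 0,"wy": 0,"wz": 0},
  {"jaw": 0.05,"tx": 0,"ty": 0,"tz": 0,"wx": 0,"wy": 0,"wz": 0},
])

```text
time: 10.7
ee_pos: [622.3, 315.5, 41.5]
eef_rot: [[0.003, 1.0, 0.005], [1.0, -0.003, 0.001], [0.001, 0.005, -1.0]]
ft_force: [-1.4, -0.6, 0.2]
opening: 49.7
```

Emit:
play_rows([
  {"jaw": 0.05,"tx": 0.0015,"ty": -0.002,"tz": 0.01,"wx": 0.3,"wy": 0,"wz": 0},
  {"jaw": 0.05,"tx": 0,"ty": 0,"tz": 0.006,"wx": 0,"wy": 0,"wz": 0},
  {"jaw": 0.02,"tx": 0,"ty": 0,"tz": 0,"wx": 0,"wy": 0,"wz": 0},
  {"jaw": 0.02,"tx": 0,"ty": 0,"tz": 0,"wx": 0,"wy": 0,"wz": 0},
  {"jaw": 0.02,"tx": 0,"ty": 0,"tz": 0,"wx": 0,"wy": 0,"wz": 0},
  {"jaw": 0.02,"tx": 0,"ty": 0,"tz": 0,"wx": 0,"wy": 0,"wz": 0},
], grip_force=40)

```text
time: 11.3
ee_pos: [621.3, 317.7, 25.8]
eef_rot: [[0.002, 1.0, 0.002], [1.0, -0.002, 0.002], [0.002, 0.002, -1.0]]
ft_force: [-0.5, -0.6, -0.0]
opening: 24.3
```

```bash
python3 - <<'E'
from h import *
from rig import bot
p=shot(bot,'wrist','w10')
plan(bot,(619.5,317,25),90,1)
E
```

```text
at [621.4 317.7  25.9] yaw 89.87 t 11.35 F [ 0.6 -0.3  0.2] op 24.5
t -0.0007 -0.0019 0.0009 w 0.14 -0.12 -0.13 x1
```

View pics/w10.png

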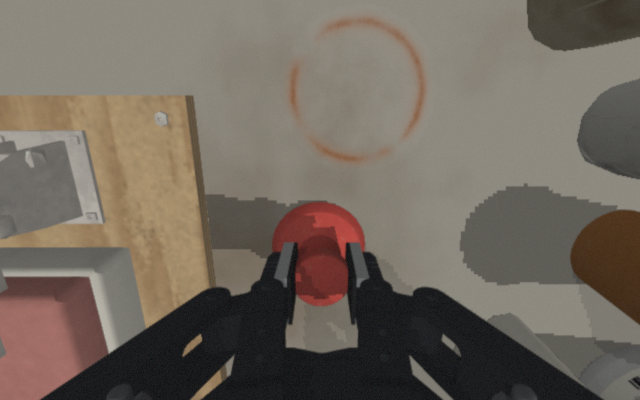

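Emit:
play_rows([
  {"jaw": 0.02,"tx": 0,"ty": 0,"tz": -0.01,"wx": 0,"wy": 0,"wz": 0},
  {"jaw": 0.02,"tx": 0,"ty": 0,"tz": -0.025,"wx": 0,"wy": 0,"wz": 0},
  {"jaw": 0.02,"tx": 0,"ty": 0,"tz": -0.04,"wx": 0,"wy": 0,"wz": 0},
  {"jaw": 0.02,"tx": 0,"ty": 0,"tz": -0.04,"wx": 0,"wy": 0,"wz": 0},
  {"jaw": 0.02,"tx": 0,"ty": 0,"tz": -0.02,"wx": 0,"wy": 0,"wz": 0},
])

```text
time: 11.85
ee_pos: [618.3, 316.4, 163.1]
eef_rot: [[0.002, 1.0, -0.006], [1.0, -0.002, -0.0], [-0.0, -0.006, -1.0]]
ft_force: [0.3, 1.0, 0.0]
opening: 24.8
```

```bash
python3 - <<'E'
from h import *
from rig import bot
p=shot(bot,'wrist','w11')
plan(bot,(453.5,-138.5,170),90.8,10)
E
```

```text
at [619.9 317.  166.6] yaw 89.87 t 11.9 F [1.3 0.4 2.8] op 25.0
t -0.0456 -0.0165 -0.0004 w -0.01 -0.01 -0.09 x10
```

View pics/w11.png

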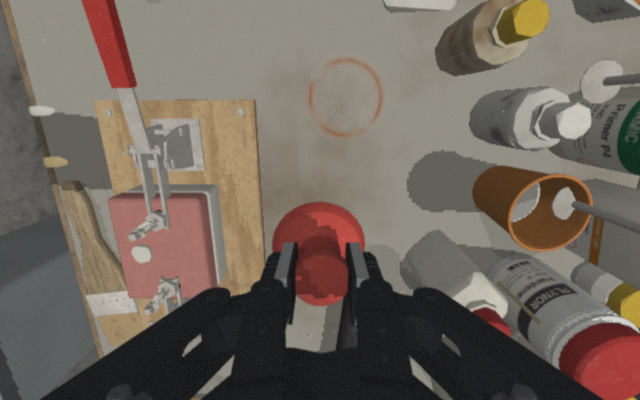

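Emit:
play_rows([
  {"jaw": 0.02,"tx": -0.03,"ty": -0.015,"tz": 0,"wx": 0,"wy": 0,"wz": 0},
  {"jaw": 0.02,"tx": -0.046,"ty": -0.017,"tz": 0,"wx": 0,"wy": 0,"wz": 0},
  {"jaw": 0.02,"tx": -0.046,"ty": -0.017,"tz": 0,"wx": 0,"wy": 0,"wz": -0.1},
  {"jaw": 0.02,"tx": -0.046,"ty": -0.017,"tz": 0,"wx": 0,"wy": 0,"wz": -0.1},
  {"jaw": 0.02,"tx": -0.046,"ty": -0.017,"tz": 0,"wx": 0,"wy": 0,"wz": -0.1},
  {"jaw": 0.02,"tx": -0.046,"ty": -0.017,"tz": 0,"wx": 0,"wy": 0,"wz": -0.1},
  {"jaw": 0.02,"tx": -0.046,"ty": -0.017,"tz": 0,"wx": 0,"wy": 0,"wz": -0.1},
  {"jaw": 0.02,"tx": -0.046,"ty": -0.017,"tz": 0,"wx": 0,"wy": 0,"wz": -0.1},
  {"jaw": 0.02,"tx": -0.046,"ty": -0.017,"tz": 0,"wx": 0,"wy": 0,"wz": -0.1},
  {"jaw": 0.02,"tx": -0.03,"ty": -0.01,"tz": 0,"wx": 0,"wy": 0,"wz": 0},
])

```text
time: 12.9
ee_pos: [458.6, -118.3, 169.8]
eef_rot: [[-0.019, 1.0, 0.014], [1.0, 0.019, 0.002], [0.001, 0.014, -1.0]]
ft_force: [1.2, -0.1, -0.8]
opening: 24.6
```

```bash
python3 - <<'E'
from h import *
from rig import bot
plan(bot,(453.7,-139,110),90.8,3)
E
```

```text
at [ 458.6 -118.3  169.8] yaw 91.12 t 12.9 F [ 1.2 -0.1 -0.8] op 24.6
t -0.0069 -0.002 0.0199 w 0.27 -0.03 0.1 x3
```

Emit:
play_rows([
  {"jaw": 0.02,"tx": -0.012,"ty": -0.003,"tz": 0.01,"wx": 0.4,"wy": 0,"wz": 0.2},
  {"jaw": 0.02,"tx": -0.003,"ty": -0.001,"tz": 0.02,"wx": 0.3,"wy": 0,"wz": 0.1},
  {"jaw": 0.02,"tx": 0,"ty": 0,"tz": 0.02,"wx": 0.1,"wy": 0,"wz": 0},
  {"jaw": 0.02,"tx": 0,"ty": 0,"tz": 0.01,"wx": 0,"wy": 0,"wz": 0},
  {"jaw": 0.02,"tx": 0,"ty": 0,"tz": 0,"wx": 0,"wy": 0,"wz": 0},
])

```text
time: 13.4
ee_pos: [454.7, -136.7, 107.8]
eef_rot: [[-0.007, 1.0, 0.001], [1.0, 0.007, 0.0], [0.0, 0.001, -1.0]]
ft_force: [-0.3, -0.3, -0.0]
opening: 24.6
```

```bash
python3 - <<'E'
from h import *
from rig import bot
p=shot(bot,'wrist','w12')
plan(bot,(453.7,-139,36),90.8,1)
E
```

```text
at [ 455.  -136.9  108.5] yaw 90.4 t 13.45 F [ 0.2 -0.  -0.4] op 24.5
t -0.0021 -0.0015 0.0725 w 0.14 0.01 -0.4 x1
```

View pics/w12.png

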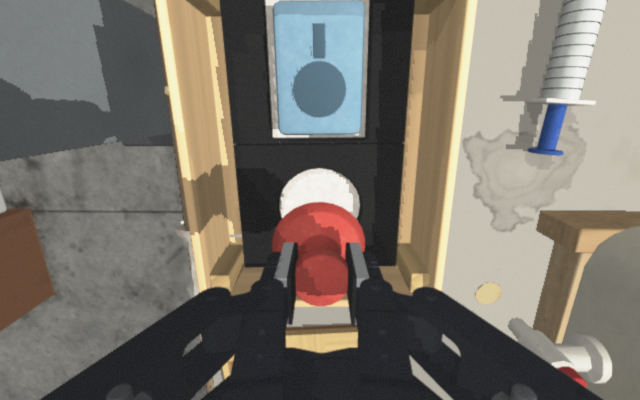

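Emit:
play_rows([
  {"jaw": 0.02,"tx": -0.002,"ty": -0.001,"tz": 0.01,"wx": 0,"wy": 0,"wz": 0},
  {"jaw": 0.02,"tx": 0,"ty": 0,"tz": 0.02,"wx": 0,"wy": 0,"wz": 0},
  {"jaw": 0.02,"tx": 0,"ty": 0,"tz": 0.015,"wx": 0,"wy": 0,"wz": 0},
  {"jaw": 0.02,"tx": 0,"ty": 0,"tz": 0.005,"wx": 0,"wy": 0,"wz": 0},
  {"jaw": 0.02,"tx": 0,"ty": 0,"tz": 0,"wx": 0,"wy": 0,"wz": 0},
])

```text
time: 13.95
ee_pos: [457.4, -139.3, 59.2]
eef_rot: [[-0.01, 1.0, 0.009], [1.0, 0.01, -0.004], [-0.004, 0.009, -1.0]]
ft_force: [0.2, -0.0, -0.7]
opening: 24.7
```

```bash
python3 - <<'E'
from h import *
from rig import bot
plan(bot,(453.7,-139,36),90.8,1)
E
```

```text
at [ 457.4 -139.3   59.2] yaw 90.57 t 13.95 F [ 0.2 -0.  -0.7] op 24.7
t 0.0005 -0.0039 0.0232 w 0.5 0.23 -0.23 x1
```

Emit:
play_rows([
  {"jaw": 0.02,"tx": 0,"ty": -0.004,"tz": 0.003,"wx": 0.5,"wy": 0.2,"wz": -0.2},
  {"jaw": 0.02,"tx": 0,"ty": -0.0005,"tz": 0.01,"wx": 0,"wy": 0,"wz": 0},
  {"jaw": 0.02,"tx": 0,"ty": -0.0005,"tz": 0.006,"wx": 0.1,"wy": 0,"wz": 0},
  {"jaw": 0.02,"tx": 0,"ty": 0,"tz": 0,"wx": 0,"wy": 0,"wz": 0},
])

```text
time: 14.35
ee_pos: [453.5, -140.2, 40.7]
eef_rot: [[-0.014, 1.0, 0.001], [1.0, 0.014, -0.002], [-0.002, 0.001, -1.0]]
ft_force: [-0.5, -0.4, -0.5]
opening: 24.8
```

```bash
python3 - <<'E'
from h import *
from rig import bot
plan(bot,(453.7,-139,36),90.8,1)
E
```

```text
at [ 453.5 -140.2   40.7] yaw 90.81 t 14.35 F [-0.5 -0.4 -0.5] op 24.8
t 0.0012 0.0002 0.0047 w 0.04 0.14 0.01 x1
```

Emit:
play_rows([
  {"jaw": 0.02,"tx": 0.001,"ty": 0,"tz": 0.003,"wx": 0,"wy": 0,"wz": 0},
  {"jaw": 0.02,"tx": 0,"ty": 0,"tz": 0.001,"wx": 0,"wy": 0,"wz": 0},
  {"jaw": 0.02,"tx": 0,"ty": 0,"tz": 0,"wx": 0,"wy": 0,"wz": 0},
  {"jaw": 0.045,"tx": 0,"ty": 0,"tz": 0,"wx": 0,"wy": 0,"wz": 0},
  {"jaw": 0.045,"tx": 0,"ty": 0,"tz": 0,"wx": 0,"wy": 0,"wz": 0},
  {"jaw": 0.045,"tx": 0,"ty": 0,"tz": -0.01,"wx": 0,"wy": 0,"wz": 0},
  {"jaw": 0.045,"tx": 0,"ty": 0,"tz": -0.03,"wx": 0,"wy": 0,"wz": 0},
  {"jaw": 0.045,"tx": 0,"ty": 0,"tz": -0.04,"wx": 0,"wy": 0,"wz": 0},
  {"jaw": 0.045,"tx": 0,"ty": 0,"tz": -0.03,"wx": 0,"wy": 0,"wz": 0},
])

```text
time: 15.25
ee_pos: [450.8, -137.4, 148.1]
eef_rot: [[-0.014, 1.0, -0.006], [1.0, 0.014, 0.002], [0.002, -0.006, -1.0]]
ft_force: [0.7, 0.5, -0.0]
opening: 45.1
```

```bash
python3 - <<'E'
from h import *
from rig import bot
p=shot(bot,'wrist','w13')
plan(bot,(437,-368,160),93.9,6)
E
```

```text
at [ 453.7 -138.9  153.2] yaw 90.82 t 15.3 F [ 3.7 -1.1  3.1] op 45.0
t -0.0381 -0.0033 -0.001 w 0.01 0.02 -0.51 
t -0.0381 -0.0037 -0.0011 w 0.01 0.02 -0.51 
t -0.0381 -0.004 -0.0011 w 0.01 0.02 -0.51 
t -0.038 -0.0043 -0.0011 w 0.01 0.02 -0.51 
t -0.038 -0.0047 -0.0011 w 0.01 0.02 -0.51 
t -0.038 -0.005 -0.0011 w 0.01 0.02 -0.51
```

View pics/w13.png

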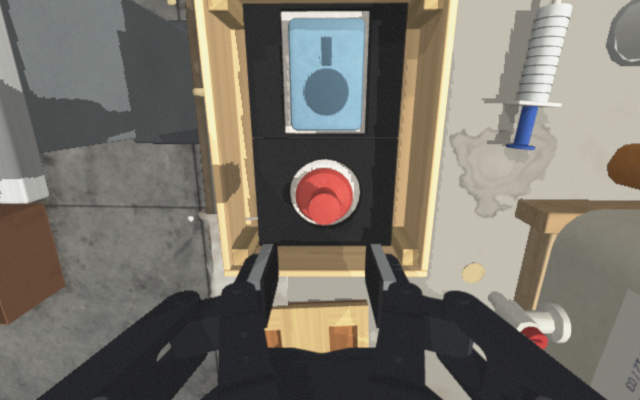

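Emit:
play_rows([
  {"jaw": 0.045,"tx": -0.03,"ty": -0.003,"tz": 0,"wx": 0,"wy": 0,"wz": -0.4},
  {"jaw": 0.045,"tx": -0.045,"ty": -0.004,"tz": 0,"wx": 0,"wy": 0,"wz": -0.6},
  {"jaw": 0.045,"tx": -0.045,"ty": -0.004,"tz": 0,"wx": 0,"wy": 0,"wz": -0.6},
  {"jaw": 0.045,"tx": -0.045,"ty": -0.004,"tz": 0,"wx": 0,"wy": 0,"wz": -0.6},
  {"jaw": 0.045,"tx": -0.035,"ty": -0.005,"tz": 0,"wx": 0,"wy": 0,"wz": -0.6},
  {"jaw": 0.045,"tx": -0.02,"ty": -0.003,"tz": 0.01,"wx": 0,"wy": 0,"wz": -0.3},
  {"jaw": 0.045,"tx": 0,"ty": 0,"tz": 0,"wx": 0,"wy": 0,"wz": 0},
])

```text
time: 16.0
ee_pos: [441.8, -370.4, 154.5]
eef_rot: [[-0.074, 0.997, 0.014], [0.997, 0.074, -0.014], [-0.015, 0.013, -1.0]]
ft_force: [-1.0, 1.8, -0.9]
opening: 45.1
```

```bash
python3 - <<'E'
from h import *
from rig import bot
p=shot(bot,'wrist','w14')
plan(bot,(437,-368,80),93.9,1)
E
```

```text
at [ 442.4 -369.6  155.5] yaw 94.28 t 16.05 F [-0.1  0.1  1. ] op 45.0
t 0.0031 -0.0063 0.0754 w 0.79 0.88 0.39 x1
```

View pics/w14.png

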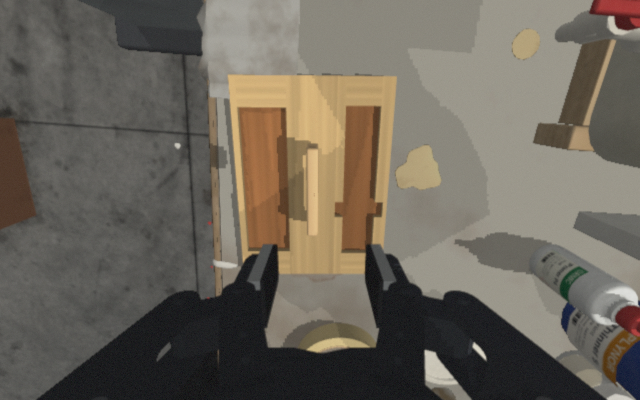

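```bash
python3 - <<'E'
from h import *
p=pickle.load(open('w14.pkl','rb'))
cv2.imwrite('pics/w14c.png',cv2.resize(p['color'][65:285,220:405,::-1],None,fx=2.7,fy=2.7,interpolation=cv2.INTER_CUBIC))
E
```

```text
(no output)
```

View pics/w14c.png

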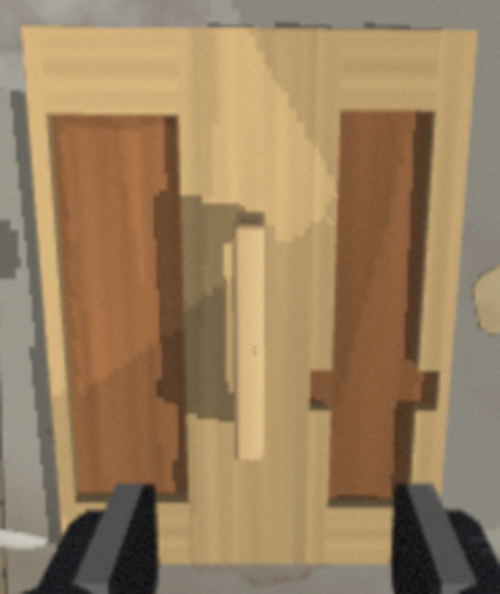

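```bash
python3 - <<'E'
from h import *
p=pickle.load(open('w14.pkl','rb'))
c=(220,65)
fitblk(p,c,2.7,[(23,28),(477,31)],[(99,74),(99,-74)],11)
fitblk(p,c,2.7,[(237,226),(265,226),(263,459),(237,459)],[(40,5),(40,-5),(-40,-5),(-40,5)],44)
E
```

```text
pos [ 436.2 -368.9] yaw 93.96 res [[0.8, 0.1], [-0.8, -0.1]]
pos [ 436.1 -367.2] yaw 93.53 res [[0.8, -1.1], [-0.6, -1.1], [-0.7, 1.1], [0.6, 1.1]]
```

Emit:
play_rows([
  {"jaw": 0.045,"tx": 0.002,"ty": -0.007,"tz": 0.015,"wx": 0.8,"wy": 0.8,"wz": 0.4},
  {"jaw": 0.045,"tx": 0,"ty": -0.001,"tz": 0.03,"wx": 0,"wy": 0,"wz": 0},
  {"jaw": 0.045,"tx": 0,"ty": -0.001,"tz": 0.03,"wx": 0.1,"wy": 0.1,"wz": 0},
  {"jaw": 0.045,"tx": 0,"ty": -0.001,"tz": 0.01,"wx": 0.1,"wy": 0.1,"wz": 0},
  {"jaw": 0.045,"tx": 0,"ty": 0,"tz": 0,"wx": 0,"wy": 0,"wz": 0},
])

```text
time: 16.55
ee_pos: [432.7, -363.2, 68.4]
eef_rot: [[-0.071, 0.997, -0.005], [0.997, 0.071, 0.004], [0.004, -0.005, -1.0]]
ft_force: [-0.6, 0.0, 0.3]
opening: 45.1
```

```bash
python3 - <<'E'
from h import *
from rig import bot
plan(bot,(436.2,-368.2,20),93.8,1)
E
```

```text
at [ 432.7 -363.2   68.4] yaw 94.09 t 16.55 F [-0.6  0.   0.3] op 45.1
t -0.0054 0.0034 0.0483 w -0.29 -0.25 0.29 x1
```

Emit:
play_rows([
  {"jaw": 0.045,"tx": -0.005,"ty": 0.003,"tz": 0.01,"wx": -0.3,"wy": -0.2,"wz": 0.2},
  {"jaw": 0.045,"tx": 0,"ty": 0,"tz": 0.018,"wx": 0,"wy": 0,"wz": 0},
  {"jaw": 0.045,"tx": 0,"ty": -0.001,"tz": 0.012,"wx": 0.1,"wy": 0,"wz": 0},
  {"jaw": 0.045,"tx": 0,"ty": 0,"tz": 0.003,"wx": 0,"wy": 0,"wz": 0},
  {"jaw": 0.045,"tx": 0,"ty": 0,"tz": 0,"wx": 0,"wy": 0,"wz": 0},
])

```text
time: 17.05
ee_pos: [438.2, -370.1, 27.4]
eef_rot: [[-0.069, 0.998, 0.003], [0.998, 0.069, -0.005], [-0.006, 0.003, -1.0]]
ft_force: [0.9, -0.1, 0.1]
opening: 45.2
```

```bash
python3 - <<'E'
from h import *
from rig import bot
plan(bot,(436.2,-368.2,20),93.8,1)
p=shot(bot,'wrist','w15')
E
```

```text
at [ 438.2 -370.1   27.4] yaw 93.96 t 17.05 F [ 0.9 -0.1  0.1] op 45.2
t 0.0021 -0.0019 0.0074 w 0.18 0.32 0.16 x1
```

View pics/w15.png

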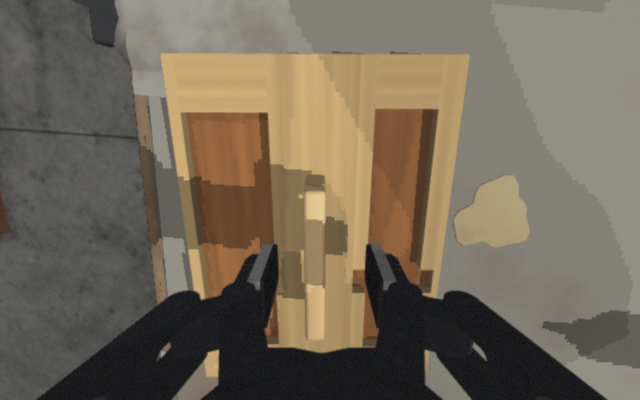

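Emit:
play_rows([
  {"jaw": 0.045,"tx": 0.002,"ty": -0.002,"tz": 0.005,"wx": 0.2,"wy": 0.3,"wz": 0.1},
  {"jaw": 0.045,"tx": 0,"ty": 0,"tz": 0.003,"wx": 0,"wy": 0,"wz": 0},
  {"jaw": 0.002,"tx": 0,"ty": 0,"tz": 0,"wx": 0,"wy": 0,"wz": 0},
  {"jaw": 0.002,"tx": 0,"ty": 0,"tz": 0,"wx": 0,"wy": 0,"wz": 0},
  {"jaw": 0.002,"tx": 0,"ty": 0,"tz": 0,"wx": 0,"wy": 0,"wz": 0},
  {"jaw": 0.002,"tx": 0,"ty": 0,"tz": 0,"wx": 0,"wy": 0,"wz": 0},
  {"jaw": 0.002,"tx": 0,"ty": 0,"tz": 0,"wx": 0,"wy": 0,"wz": 0},
], grip_force=70)

```text
time: 17.8
ee_pos: [437.0, -369.7, 21.3]
eef_rot: [[-0.067, 0.998, 0.002], [0.998, 0.067, -0.003], [-0.004, 0.002, -1.0]]
ft_force: [0.4, -0.4, 0.4]
opening: 8.5
```

Emit:
play_rows([
  {"jaw": 0.002,"tx": 0,"ty": 0,"tz": -0.01,"wx": 0,"wy": 0,"wz": 0},
  {"jaw": 0.002,"tx": 0,"ty": 0,"tz": -0.025,"wx": 0,"wy": 0,"wz": 0},
  {"jaw": 0.002,"tx": 0,"ty": 0,"tz": -0.035,"wx": 0,"wy": 0,"wz": 0},
  {"jaw": 0.002,"tx": 0.01,"ty": 0.002,"tz": -0.035,"wx": 0,"wy": 0,"wz": 0.1},
  {"jaw": 0.002,"tx": 0.03,"ty": 0.004,"tz": -0.015,"wx": 0,"wy": 0,"wz": 0.3},
  {"jaw": 0.002,"tx": 0.04,"ty": 0.006,"tz": 0,"wx": 0,"wy": 0,"wz": 0.5},
  {"jaw": 0.002,"tx": 0.04,"ty": 0.006,"tz": 0,"wx": 0,"wy": 0,"wz": 0.5},
  {"jaw": 0.002,"tx": 0.04,"ty": 0.006,"tz": 0,"wx": 0,"wy": 0,"wz": 0.5},
  {"jaw": 0.002,"tx": 0.04,"ty": 0.005,"tz": 0,"wx": 0,"wy": 0,"wz": 0.5},
  {"jaw": 0.002,"tx": 0.04,"ty": 0.005,"tz": 0,"wx": 0,"wy": 0,"wz": 0.5},
])

```text
time: 18.8
ee_pos: [459.8, -123.6, 150.2]
eef_rot: [[-0.005, 1.0, 0.005], [1.0, 0.006, -0.004], [-0.004, 0.005, -1.0]]
ft_force: [1.6, -0.3, -2.1]
opening: 8.2
```

```bash
python3 - <<'E'
from h import *
from rig import bot
plan(bot,(453,-87.8,130),90.8,3)
E
```

```text
at [ 459.8 -123.6  150.2] yaw 90.31 t 18.8 F [ 1.6 -0.3 -2.1] op 8.2
t 0.012 -0.0022 0.0067 w 0.1 0.08 -0.16 x3
```

Emit:
play_rows([
  {"jaw": 0.002,"tx": 0.02,"ty": -0.003,"tz": 0,"wx": 0.1,"wy": 0.1,"wz": -0.3},
  {"jaw": 0.002,"tx": 0.007,"ty": -0.003,"tz": 0,"wx": 0.1,"wy": 0.1,"wz": -0.2},
  {"jaw": 0.002,"tx": 0,"ty": 0,"tz": 0,"wx": 0,"wy": 0,"wz": 0},
  {"jaw": 0.002,"tx": 0,"ty": 0,"tz": 0,"wx": 0,"wy": 0,"wz": 0},
])

```text
time: 19.2
ee_pos: [452.6, -91.5, 151.0]
eef_rot: [[-0.021, 1.0, 0.002], [1.0, 0.021, -0.0], [-0.0, 0.002, -1.0]]
ft_force: [0.1, -0.7, -2.4]
opening: 8.8
```

```bash
python3 - <<'E'
from h import *
from rig import bot
p=shot(bot,'wrist','w16')
plan(bot,(453,-87.8,110),90.8,1)
E
```

```text
at [452.6 -91.7 151. ] yaw 91.15 t 19.25 F [ 0.9 -1.  -2.7] op 8.3
t 0.0039 0.0004 0.041 w 0.1 0.0 0.35 x1
```

View pics/w16.png

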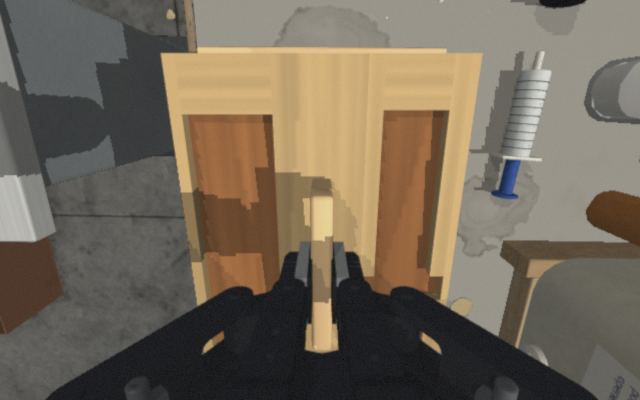

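```bash
python3 - <<'E'
from h import *
from rig import bot
p=pickle.load(open('w16.pkl','rb'));s=bot.sense()
t,a=fit(p,[(162,54),(480,53)],[(99,74),(99,-74)],s['ee_pos'][2]-21.3+11)
print(s['eef_rot'].T@(np.array([*t,0])-s['ee_pos']))
fit(p,[(196,48.5),(447,47.5)],[(111,86),(111,-86)],66)
E
```

```text
pos [453.2 -90.4] yaw 91.36 res [[1.4, 0.0], [-1.4, -0.0]]
[  1.27444019   0.41329586 150.95807018]
pos [453.7 -87.4] yaw 91.41 res [[0.9, 0.0], [-0.9, -0.0]]
```

Emit:
play_rows([
  {"jaw": 0.002,"tx": 0.004,"ty": 0,"tz": 0.01,"wx": 0.1,"wy": 0,"wz": 0.1},
  {"jaw": 0.002,"tx": 0,"ty": -0.001,"tz": 0.015,"wx": 0.1,"wy": 0,"wz": 0},
  {"jaw": 0.002,"tx": 0,"ty": -0.001,"tz": 0.01,"wx": 0.1,"wy": 0.1,"wz": 0},
  {"jaw": 0.002,"tx": 0,"ty": 0,"tz": 0.002,"wx": 0,"wy": 0,"wz": 0},
  {"jaw": 0.002,"tx": 0,"ty": 0,"tz": 0,"wx": 0,"wy": 0,"wz": 0},
])

```text
time: 19.75
ee_pos: [450.6, -90.9, 111.1]
eef_rot: [[-0.012, 1.0, -0.004], [1.0, 0.012, 0.001], [0.002, -0.004, -1.0]]
ft_force: [-0.3, -0.1, -2.4]
opening: 8.5
```

```bash
python3 - <<'E'
from h import *
from rig import bot
plan(bot,(453.3,-88,80),90.9,1)
E
```

```text
at [450.6 -90.9 111.1] yaw 90.68 t 19.75 F [-0.3 -0.1 -2.4] op 8.5
t 0.0028 0.0029 0.0311 w -0.24 -0.09 -0.22 x1
```

Emit:
play_rows([
  {"jaw": 0.002,"tx": 0.003,"ty": 0.003,"tz": 0,"wx": -0.2,"wy": -0.1,"wz": -0.2},
  {"jaw": 0.002,"tx": 0,"ty": 0,"tz": 0.008,"wx": 0,"wy": 0,"wz": 0},
  {"jaw": 0.002,"tx": 0,"ty": 0,"tz": 0.008,"wx": 0,"wy": 0,"wz": 0},
  {"jaw": 0.002,"tx": 0,"ty": 0,"tz": 0.003,"wx": 0,"wy": 0,"wz": 0},
  {"jaw": 0.002,"tx": 0,"ty": 0,"tz": 0,"wx": 0,"wy": 0,"wz": 0},
])

```text
time: 20.25
ee_pos: [454.7, -88.1, 91.4]
eef_rot: [[-0.015, 1.0, 0.002], [1.0, 0.015, -0.001], [-0.001, 0.002, -1.0]]
ft_force: [0.1, 0.8, -2.1]
opening: 8.8
```

```bash
python3 - <<'E'
from h import *
from rig import bot
p=shot(bot,'wrist','w17')
plan(bot,(453.3,-88,79.3),90.9,1)
E
```

```text
at [454.8 -88.1  91.6] yaw 90.88 t 20.3 F [-0.1  0.  -2.7] op 8.7
t 0.0002 -0.0015 0.0123 w 0.1 0.08 -0.02 x1
```

View pics/w17.png

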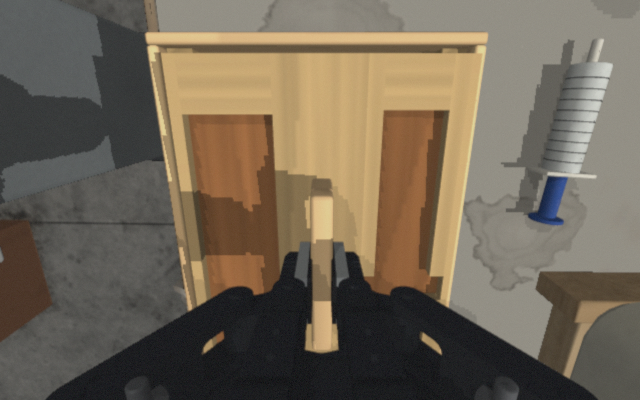

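Emit:
play_rows([
  {"jaw": 0.002,"tx": 0,"ty": -0.0015,"tz": 0.003,"wx": 0.1,"wy": 0.1,"wz": 0},
  {"jaw": 0.002,"tx": 0,"ty": 0,"tz": 0.006,"wx": 0,"wy": 0,"wz": 0},
  {"jaw": 0.002,"tx": 0,"ty": 0,"tz": 0.003,"wx": 0,"wy": 0,"wz": 0},
  {"jaw": 0.002,"tx": 0,"ty": 0,"tz": 0,"wx": 0,"wy": 0,"wz": 0},
])

```text
time: 20.7
ee_pos: [453.8, -88.5, 79.3]
eef_rot: [[-0.015, 1.0, 0.001], [1.0, 0.015, -0.0], [-0.0, 0.001, -1.0]]
ft_force: [0.0, -0.6, -2.1]
opening: 8.1
```

```bash
python3 - <<'E'
from h import *
from rig import bot
plan(bot,(453.3,-88,79.3),90.9,1)
E
```

```text
at [453.8 -88.5  79.3] yaw 90.89 t 20.7 F [ 0.  -0.6 -2.1] op 8.1
t 0.0005 -0.0005 0.0 w 0.08 0.02 -0.01 x1
```

Now just at the posts; a small lower, then release.

Emit:
play_rows([
  {"jaw": 0.002,"tx": 0,"ty": 0,"tz": 0.0015,"wx": 0,"wy": 0,"wz": 0},
  {"jaw": 0.03,"tx": 0,"ty": 0,"tz": 0,"wx": 0,"wy": 0,"wz": 0},
  {"jaw": 0.03,"tx": 0,"ty": 0,"tz": 0,"wx": 0,"wy": 0,"wz": 0},
  {"jaw": 0.03,"tx": 0,"ty": 0,"tz": 0,"wx": 0,"wy": 0,"wz": 0},
  {"jaw": 0.03,"tx": 0,"ty": 0,"tz": -0.015,"wx": 0,"wy": 0,"wz": 0},
  {"jaw": 0.03,"tx": 0,"ty": 0,"tz": -0.035,"wx": 0,"wy": 0,"wz": 0},
  {"jaw": 0.03,"tx": 0,"ty": 0,"tz": -0.045,"wx": 0,"wy": 0,"wz": 0},
  {"jaw": 0.045,"tx": 0,"ty": 0,"tz": -0.02,"wx": 0,"wy": 0,"wz": 0},
])

```text
time: 21.5
ee_pos: [452.4, -87.9, 195.6]
eef_rot: [[-0.015, 1.0, -0.004], [1.0, 0.015, 0.002], [0.002, -0.004, -1.0]]
ft_force: [1.0, 0.5, 0.7]
opening: 43.2
```

```bash
python3 - <<'E'
from h import *
from rig import bot
p=shot(bot,'wrist','w18')
plan(bot,(640,130,130),90,8)
E
```

```text
at [453.5 -88.4 197.8] yaw 90.88 t 21.55 F [ 1.2 -0.9  1.4] op 45.1
t 0.0269 0.0237 0.0085 w -0.01 -0.01 0.11 x8
```

View pics/w18.png

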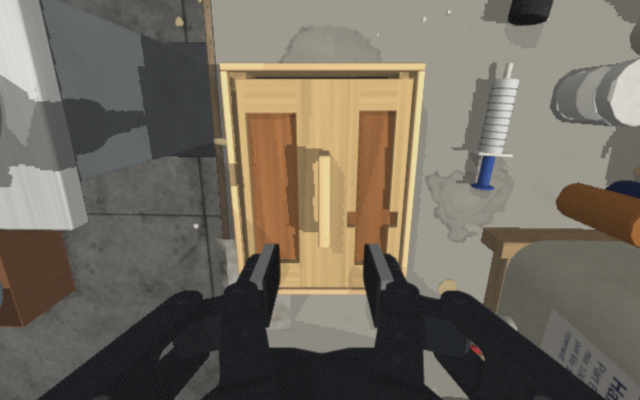

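```bash
python3 - <<'E'
from h import *
p=pickle.load(open('w18.pkl','rb'))
cv2.imwrite('pics/w18c.png',cv2.resize(p['color'][55:305,210:435,::-1],None,fx=2.4,fy=2.4,interpolation=cv2.INTER_CUBIC))
E
```

```text
(no output)
```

View pics/w18c.png

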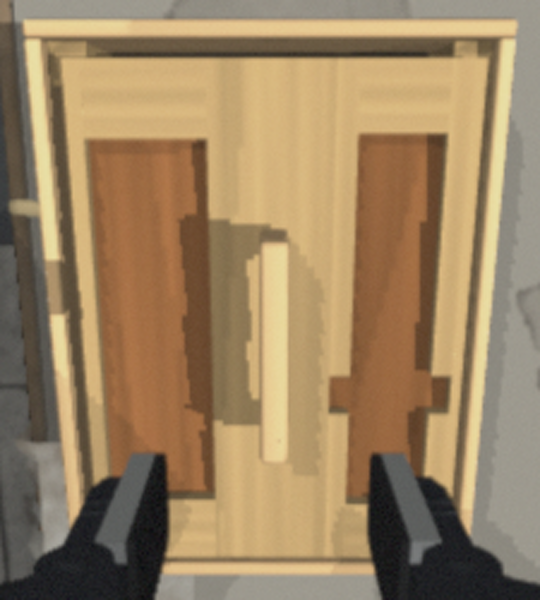

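```bash
python3 - <<'E'
from h import *
p=pickle.load(open('w18.pkl','rb'));c=(210,55);f=2.4
fitblk(p,c,f,[(62,57),(490,59)],[(99,74),(99,-74)],69)
fitblk(p,c,f,[(261,243),(288,243),(286,462),(261,462)],[(40,5),(40,-5),(-40,-5),(-40,5)],102)
# channels top edges z~69: wide: x +-72, y 24..68 ; narrow y -30..-62, x +-74
fitblk(p,c,f,[(87,140),(207,139)],[(72,68),(72,24)],69)
fitblk(p,c,f,[(359,134),(447,134)],[(74,-30),(74,-62)],69)
fitblk(p,c,f,[(330,377),(450,377),(448,412),(330,412)],[(-17.5,-22),(-17.5,-70),(-33.5,-70),(-33.5,-22)],69)
fitblk(p,c,f,[(24,22),(517,21)],[(111,86),(111,-86)],66)
E
```

```text
pos [454.9 -87.5] yaw 90.61 res [[0.3, 0.0], [-0.3, -0.0]]
pos [454.8 -86.3] yaw 90.79 res [[0.6, -1.0], [-0.6, -1.0], [-0.6, 1.0], [0.5, 1.0]]
pos [456.2 -87.1] yaw 91.34 res [[0.6, 0.0], [-0.6, -0.0]]
pos [454.5 -87.6] yaw 90.88 res [[0.4, 0.0], [-0.4, -0.0]]
pos [454.4 -86.7] yaw 91.08 res [[0.4, -0.6], [-0.7, -0.7], [-0.5, 0.6], [0.7, 0.7]]
pos [453.5 -87.6] yaw 90.96 res [[1.3, 0.0], [-1.3, -0.0]]
```

Emit:
play_rows([
  {"jaw": 0.045,"tx": 0.02,"ty": 0.017,"tz": 0,"wx": 0,"wy": 0,"wz": 0},
  {"jaw": 0.045,"tx": 0.033,"ty": 0.03,"tz": 0,"wx": 0,"wy": 0,"wz": 0},
  {"jaw": 0.045,"tx": 0.033,"ty": 0.033,"tz": 0.005,"wx": 0,"wy": 0,"wz": 0},
  {"jaw": 0.045,"tx": 0.033,"ty": 0.033,"tz": 0.01,"wx": 0,"wy": 0,"wz": 0},
  {"jaw": 0.045,"tx": 0.033,"ty": 0.033,"tz": 0.01,"wx": 0,"wy": 0,"wz": 0},
  {"jaw": 0.045,"tx": 0.03,"ty": 0.025,"tz": 0.015,"wx": 0,"wy": 0,"wz": 0},
  {"jaw": 0.045,"tx": 0.01,"ty": 0.01,"tz": 0.01,"wx": 0,"wy": 0,"wz": 0},
  {"jaw": 0.045,"tx": 0,"ty": 0,"tz": 0,"wx": 0,"wy": 0,"wz": 0},
])

```text
time: 22.35
ee_pos: [641.0, 112.3, 145.7]
eef_rot: [[-0.012, 1.0, 0.007], [1.0, 0.012, -0.003], [-0.003, 0.007, -1.0]]
ft_force: [-0.9, -0.9, -0.1]
opening: 44.9
```

```bash
python3 - <<'E'
from h import *
from rig import bot
p=shot(bot,'wrist','w19')
plan(bot,(649,132,60),90.8,8)
E
```

```text
at [640.6 111.7 146.4] yaw 90.64 t 22.4 F [-1.  -0.2 -0.9] op 45.1
t 0.0026 0.001 0.0108 w 0.05 0.02 -0.02 x8
```

View pics/w19.png

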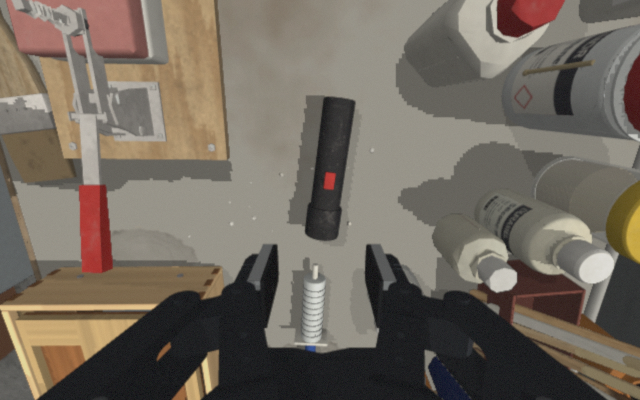

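```bash
python3 - <<'E'
from h import *
p=pickle.load(open('w19.pkl','rb'))
cv2.imwrite('pics/w19c.png',cv2.resize(p['color'][85:250,290:370,::-1],None,fx=3.6,fy=3.6,interpolation=cv2.INTER_CUBIC))
for z in (0,50,100): print(w(p,435,225,z),w(p,480,280,z))
E
```

```text
[ 7.59211808e+02  7.50557995e+01 -5.68434189e-14] [816.3078966   11.26987314   0.        ]
[738.32437103  94.96516807  50.        ] [785.4558771   42.31135548  50.        ]
[717.43693456 114.87453665 100.        ] [754.6038576   73.35283782 100.        ]
```

View pics/w19c.png

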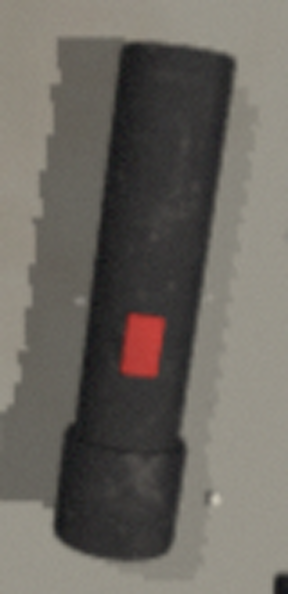

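```bash
python3 - <<'E'
from h import *
p=pickle.load(open('w19.pkl','rb'))
P=[w(p,290+u/3.6,85+v/3.6,z) for u,v,z in [(178,50,16),(126,438,18),(112,550,14),(143,345,30)]]
for q in P: print(np.round(q,1))
d=P[0]-P[2];print(np.linalg.norm(d),np.degrees(np.arctan2(d[1],d[0])),(P[0]+P[2])/2)
d=P[0]-P[1];print(np.degrees(np.arctan2(d[1],d[0])))
E
```

```text
[656.7 195.8  16. ]
[645.9  99.7  18. ]
[642.7  66.1  14. ]
[649.4 127.5  30. ]
130.41130435411358 83.80399105275832 [649.70496055 130.94097323  15.        ]
83.55854380175622
```

Emit:
play_rows([
  {"jaw": 0.045,"tx": 0.01,"ty": 0.005,"tz": 0.01,"wx": 0.3,"wy": 0.1,"wz": 3.5},
  {"jaw": 0.045,"tx": 0.009,"ty": 0.004,"tz": 0.03,"wx": 0.1,"wy": 0,"wz": 3.4},
  {"jaw": 0.045,"tx": 0,"ty": 0,"tz": 0.03,"wx": 0,"wy": 0,"wz": 0},
  {"jaw": 0.045,"tx": 0,"ty": 0,"tz": 0.01,"wx": 0,"wy": 0,"wz": 0},
  {"jaw": 0.045,"tx": 0,"ty": 0,"tz": 0,"wx": 0,"wy": 0,"wz": 0},
])

```text
time: 22.9
ee_pos: [650.9, 126.2, 68.6]
eef_rot: [[0.118, 0.993, 0.005], [0.993, -0.118, -0.003], [-0.002, 0.005, -1.0]]
ft_force: [0.4, -0.5, -0.2]
opening: 44.8
```

```bash
python3 - <<'E'
from h import *
from rig import bot
p=shot(bot,'wrist','w20')
plan(bot,(649.5,131,10),83.7,1)
E
```

```text
at [651.4 126.1  69.4] yaw 83.21 t 22.95 F [0.4 0.  0.3] op 44.6
t 0.0047 -0.0028 0.0594 w 0.35 0.12 -0.49 x1
```

View pics/w20.png

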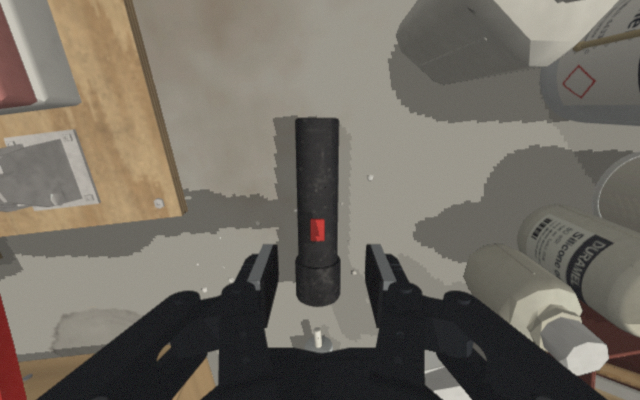

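Emit:
play_rows([
  {"jaw": 0.045,"tx": 0.005,"ty": -0.003,"tz": 0.015,"wx": 0.3,"wy": 0.1,"wz": -0.3},
  {"jaw": 0.045,"tx": 0,"ty": -0.001,"tz": 0.02,"wx": 0,"wy": 0,"wz": 0},
  {"jaw": 0.045,"tx": 0,"ty": 0,"tz": 0.012,"wx": 0,"wy": 0,"wz": 0},
  {"jaw": 0.045,"tx": 0,"ty": 0,"tz": 0.003,"wx": 0,"wy": 0,"wz": 0},
  {"jaw": 0.045,"tx": 0,"ty": 0,"tz": 0,"wx": 0,"wy": 0,"wz": 0},
])

```text
time: 23.45
ee_pos: [651.8, 131.4, 23.0]
eef_rot: [[0.113, 0.994, 0.01], [0.994, -0.113, 0.0], [0.001, 0.01, -1.0]]
ft_force: [0.1, 0.9, -0.5]
opening: 44.9
```

```bash
python3 - <<'E'
from h import *
from rig import bot
plan(bot,(649.5,131,10),83.7,1)
E
```

```text
at [651.8 131.4  23. ] yaw 83.5 t 23.45 F [ 0.1  0.9 -0.5] op 44.9
t -0.0006 -0.0024 0.013 w 0.57 -0.08 -0.2 x1
```

Emit:
play_rows([
  {"jaw": 0.045,"tx": 0,"ty": -0.002,"tz": 0.006,"wx": 0.5,"wy": 0,"wz": -0.2},
  {"jaw": 0.045,"tx": 0,"ty": 0,"tz": 0.006,"wx": 0,"wy": 0,"wz": 0},
  {"jaw": 0.045,"tx": 0,"ty": 0,"tz": 0.002,"wx": 0,"wy": 0,"wz": 0},
  {"jaw": 0.015,"tx": 0,"ty": 0,"tz": 0,"wx": 0,"wy": 0,"wz": 0},
  {"jaw": 0.015,"tx": 0,"ty": 0,"tz": 0,"wx": 0,"wy": 0,"wz": 0},
  {"jaw": 0.015,"tx": 0,"ty": 0,"tz": 0,"wx": 0,"wy": 0,"wz": 0},
  {"jaw": 0.015,"tx": 0,"ty": 0,"tz": 0,"wx": 0,"wy": 0,"wz": 0},
], grip_force=50)

```text
time: 24.15
ee_pos: [651.3, 131.7, 10.3]
eef_rot: [[0.109, 0.994, 0.004], [0.994, -0.109, 0.002], [0.002, 0.004, -1.0]]
ft_force: [0.2, 0.2, -0.7]
opening: 25.9
```

```bash
python3 - <<'E'
from h import *
from rig import bot
plan(bot,(649.5,131,10),83.7,1)
E
```

```text
at [651.3 131.7  10.3] yaw 83.73 t 24.15 F [ 0.2  0.2 -0.7] op 25.9
t -0.0009 -0.0017 0.0002 w 0.22 -0.11 0.03 x1
```

Emit:
play_rows([
  {"jaw": 0.015,"tx": 0,"ty": 0,"tz": -0.015,"wx": 0,"wy": 0,"wz": 0},
  {"jaw": 0.015,"tx": 0,"ty": 0,"tz": -0.035,"wx": 0,"wy": 0,"wz": 0},
  {"jaw": 0.015,"tx": 0,"ty": 0,"tz": -0.045,"wx": 0,"wy": 0,"wz": 0},
  {"jaw": 0.015,"tx": 0,"ty": 0,"tz": -0.035,"wx": 0,"wy": 0,"wz": 0},
  {"jaw": 0.015,"tx": 0,"ty": 0,"tz": -0.01,"wx": 0,"wy": 0,"wz": 0},
])

```text
time: 24.65
ee_pos: [648.5, 131.5, 154.8]
eef_rot: [[0.109, 0.994, -0.002], [0.994, -0.109, 0.001], [0.001, -0.002, -1.0]]
ft_force: [-0.2, 0.2, -1.0]
opening: 26.2
```

```bash
python3 - <<'E'
from h import *
from rig import bot
p=shot(bot,'wrist','w21')
plan(bot,(408.7,-87.8,150),90.9,8)
E
```

```text
at [648.8 131.5 155. ] yaw 83.73 t 24.7 F [ 1.2 -0.7  0.4] op 26.1
t -0.0305 -0.0268 0.0006 w -0.01 -0.01 -0.9 
t -0.0301 -0.0273 0.0006 w -0.01 -0.01 -0.9 
t -0.0297 -0.0278 0.0006 w -0.01 -0.01 -0.9 
t -0.0292 -0.0282 0.0006 w -0.01 -0.01 -0.9 
t -0.0288 -0.0287 0.0006 w -0.01 -0.01 -0.9 
t -0.0283 -0.0291 0.0006 w -0.01 -0.01 -0.9 
t -0.0279 -0.0296 0.0006 w -0.01 -0.01 -0.9 
t -0.0274 -0.03 0.0006 w -0.01 -0.01 -0.9
```

View pics/w21.png

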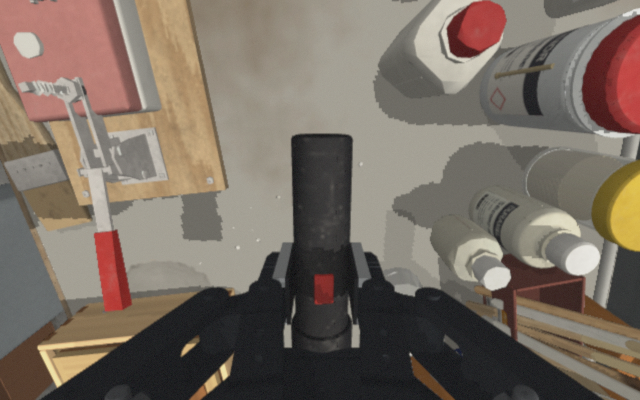

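Emit:
play_rows([
  {"jaw": 0.015,"tx": -0.02,"ty": -0.018,"tz": 0,"wx": 0,"wy": 0,"wz": -0.6},
  {"jaw": 0.015,"tx": -0.03,"ty": -0.027,"tz": 0,"wx": 0,"wy": 0,"wz": -0.9},
  {"jaw": 0.015,"tx": -0.03,"ty": -0.028,"tz": 0,"wx": 0,"wy": 0,"wz": -0.9},
  {"jaw": 0.015,"tx": -0.029,"ty": -0.028,"tz": 0,"wx": 0,"wy": 0,"wz": -0.9},
  {"jaw": 0.015,"tx": -0.029,"ty": -0.029,"tz": 0,"wx": 0,"wy": 0,"wz": -0.9},
  {"jaw": 0.015,"tx": -0.028,"ty": -0.029,"tz": 0,"wx": 0,"wy": 0,"wz": -0.9},
  {"jaw": 0.015,"tx": -0.028,"ty": -0.029,"tz": 0,"wx": 0,"wy": 0,"wz": -0.9},
  {"jaw": 0.015,"tx": -0.02,"ty": -0.025,"tz": 0,"wx": 0,"wy": 0,"wz": -0.7},
  {"jaw": 0.015,"tx": -0.005,"ty": -0.01,"tz": 0,"wx": 0,"wy": 0,"wz": -0.3},
  {"jaw": 0.015,"tx": 0,"ty": 0,"tz": 0,"wx": 0,"wy": 0,"wz": 0},
])

```text
time: 25.7
ee_pos: [396.4, -78.8, 139.7]
eef_rot: [[-0.019, 1.0, -0.021], [1.0, 0.02, 0.008], [0.008, -0.021, -1.0]]
ft_force: [0.8, 0.9, -0.8]
opening: 26.3
```

```bash
python3 - <<'E'
from h import *
from rig import bot
p=shot(bot,'wrist','w22')
plan(bot,(408.7,-87.8,120),90.9,1)
E
```

```text
at [396.8 -78.5 139.7] yaw 91.14 t 25.75 F [-0.4 -0.3 -2.2] op 25.9
t -0.0097 0.0121 0.0194 w -1.18 -0.49 0.24 x1
```

View pics/w22.png

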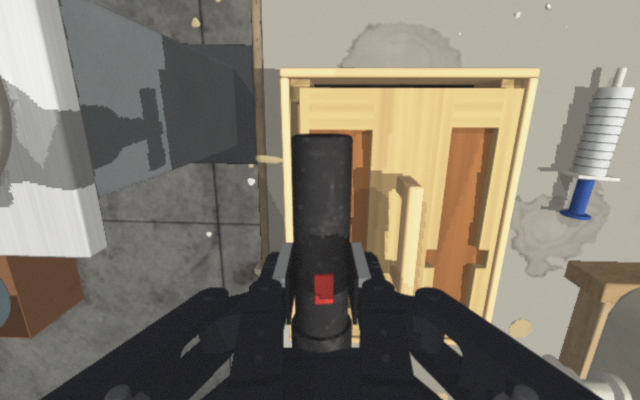

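Emit:
play_rows([
  {"jaw": 0.015,"tx": -0.009,"ty": 0.012,"tz": 0,"wx": -1.1,"wy": -0.5,"wz": 0.2},
  {"jaw": 0.015,"tx": 0,"ty": 0,"tz": 0.01,"wx": 0,"wy": 0,"wz": 0},
  {"jaw": 0.015,"tx": 0,"ty": 0,"tz": 0.012,"wx": 0,"wy": 0,"wz": 0},
  {"jaw": 0.015,"tx": 0,"ty": 0,"tz": 0.006,"wx": 0,"wy": 0,"wz": 0},
  {"jaw": 0.015,"tx": 0,"ty": 0,"tz": 0,"wx": 0,"wy": 0,"wz": 0},
])

```text
time: 26.25
ee_pos: [412.2, -86.2, 107.6]
eef_rot: [[-0.019, 1.0, -0.001], [1.0, 0.019, 0.001], [0.001, -0.001, -1.0]]
ft_force: [-0.7, -0.4, -2.5]
opening: 26.2
```

```bash
python3 - <<'E'
from h import *
from rig import bot
p=shot(bot,'wrist','w23')
plan(bot,(408.7,-87.8,73),90.9,1)
E
```

```text
at [412.3 -86.2 108. ] yaw 91.11 t 26.3 F [ 0.3 -0.3 -1.2] op 26.2
t -0.0015 -0.0036 0.035 w -0.01 -0.03 0.21 x1
```

View pics/w23.png

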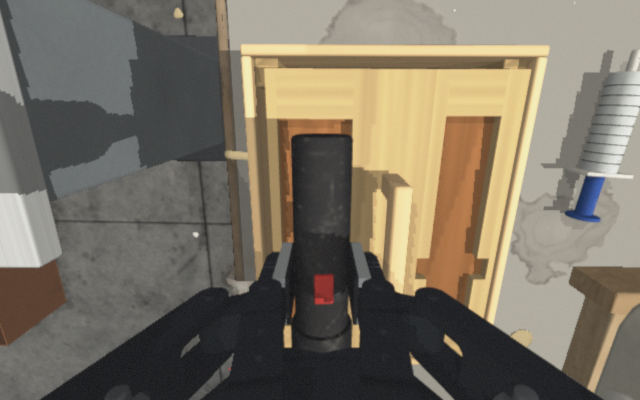

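Emit:
play_rows([
  {"jaw": 0.015,"tx": -0.0015,"ty": -0.0036,"tz": 0.004,"wx": 0,"wy": 0,"wz": 0.2},
  {"jaw": 0.015,"tx": 0,"ty": 0,"tz": 0.01,"wx": 0,"wy": 0,"wz": 0},
  {"jaw": 0.015,"tx": 0,"ty": 0,"tz": 0.008,"wx": 0,"wy": 0,"wz": 0},
  {"jaw": 0.015,"tx": 0,"ty": 0,"tz": 0.003,"wx": 0,"wy": 0,"wz": 0},
  {"jaw": 0.015,"tx": 0,"ty": 0,"tz": 0,"wx": 0,"wy": 0,"wz": 0},
])

```text
time: 26.8
ee_pos: [409.0, -87.9, 81.4]
eef_rot: [[-0.016, 1.0, 0.001], [1.0, 0.016, -0.0], [-0.0, 0.001, -1.0]]
ft_force: [0.3, 0.2, -1.1]
opening: 26.1
```

```bash
python3 - <<'E'
from h import *
from rig import bot
plan(bot,(408.7,-87.8,73),90.9,1)
E
```

```text
at [409.  -87.9  81.4] yaw 90.92 t 26.8 F [ 0.3  0.2 -1.1] op 26.1
t 0.0001 -0.0003 0.0084 w 0.05 0.0 0.02 x1
```

Emit:
play_rows([
  {"jaw": 0.015,"tx": 0,"ty": 0,"tz": 0.005,"wx": 0,"wy": 0,"wz": 0},
  {"jaw": 0.015,"tx": 0,"ty": 0,"tz": 0.003,"wx": 0,"wy": 0,"wz": 0},
  {"jaw": 0.015,"tx": 0,"ty": 0,"tz": 0,"wx": 0,"wy": 0,"wz": 0},
])

```text
time: 27.1
ee_pos: [409.3, -88.1, 73.0]
eef_rot: [[-0.016, 1.0, 0.002], [1.0, 0.016, -0.0], [-0.0, 0.002, -1.0]]
ft_force: [0.2, -0.4, -1.4]
opening: 26.3
```

```bash
python3 - <<'E'
from h import *
from rig import bot
p=shot(bot,'wrist','w24')
plan(bot,(408.7,-87.8,73),90.9,1)
E
```

```text
at [409.4 -88.1  73.2] yaw 90.92 t 27.15 F [ 0.1 -0.7 -1.7] op 26.0
t 0.0004 -0.0007 0.0002 w 0.1 0.03 0.02 x1
```

View pics/w24.png

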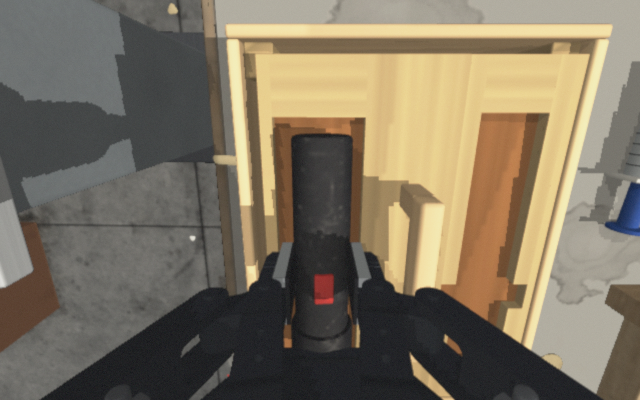

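Emit:
play_rows([
  {"jaw": 0.036,"tx": 0,"ty": 0,"tz": 0.0005,"wx": 0,"wy": 0,"wz": 0},
  {"jaw": 0.036,"tx": 0,"ty": 0,"tz": 0,"wx": 0,"wy": 0,"wz": 0},
  {"jaw": 0.036,"tx": 0,"ty": 0,"tz": 0,"wx": 0,"wy": 0,"wz": 0},
  {"jaw": 0.036,"tx": 0,"ty": 0,"tz": -0.01,"wx": 0,"wy": 0,"wz": 0},
  {"jaw": 0.036,"tx": 0,"ty": 0,"tz": -0.03,"wx": 0,"wy": 0,"wz": 0},
  {"jaw": 0.036,"tx": 0,"ty": 0,"tz": -0.045,"wx": 0,"wy": 0,"wz": 0},
  {"jaw": 0.04,"tx": 0,"ty": 0,"tz": -0.03,"wx": 0,"wy": 0,"wz": 0},
  {"jaw": 0.04,"tx": 0,"ty": 0,"tz": 0,"wx": 0,"wy": 0,"wz": 0},
])

```text
time: 27.95
ee_pos: [409.7, -88.3, 195.7]
eef_rot: [[-0.016, 1.0, 0.004], [1.0, 0.016, -0.002], [-0.002, 0.004, -1.0]]
ft_force: [0.6, -0.1, 0.3]
opening: 40.0
```

```bash
python3 - <<'E'
from h import *
from rig import bot
p=shot(bot,'wrist','w25')
plan(bot,(632,-70,160),88,8)
E
```

```text
at [408.9 -87.9 193.9] yaw 90.92 t 28.0 F [-0.3 -0.6 -0.1] op 40.2
t 0.0018 0.0279 0.0043 w 0.01 0.0 0.37 
t 0.002 0.0279 0.0043 w 0.01 0.0 0.37 
t 0.0021 0.0279 0.0043 w 0.01 0.0 0.37 
t 0.0023 0.0279 0.0043 w 0.01 0.0 0.37 
t 0.0025 0.0279 0.0043 w 0.01 0.0 0.37 
t 0.0027 0.0278 0.0043 w 0.01 0.0 0.37 
t 0.0029 0.0278 0.0042 w 0.01 0.0 0.37 
t 0.003 0.0278 0.0042 w 0.01 0.0 0.37
```

View pics/w25.png

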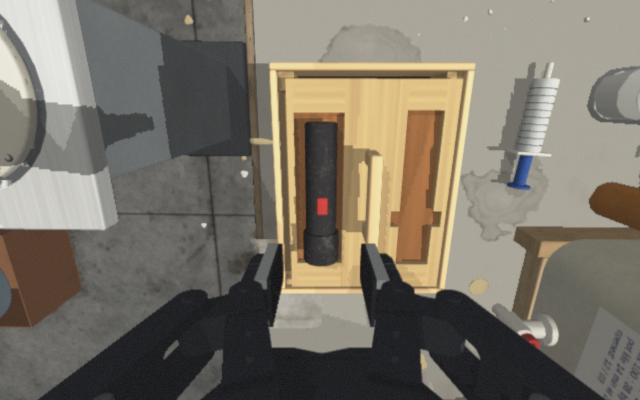

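```bash
python3 - <<'E'
from h import *
p=pickle.load(open('w25.pkl','rb'))
for n,u,v in [('stand',520,232),('orange',590,200),('white',600,95),('orange2',640,235)]:
    print(n,[np.round(w(p,u,v,z)[:2]) for z in (0,60,120)])
print([w(p,550,63,10)[:2],w(p,541,100,12)[:2],w(p,530,154,18)[:2],w(p,518,187,12)[:2]])
E
```

```text
stand [array([ 653., -152.]), array([ 609., -127.]), array([ 566., -102.])]
orange [array([ 727., -110.]), array([670., -93.]), array([613., -75.])]
white [array([704.,   5.]), array([652.,   2.]), array([599.,  -1.])]
orange2 [array([ 800., -154.]), array([ 730., -129.]), array([ 660., -103.])]
[array([636.89021864,  34.0536909 ]), array([634.64119063,  -0.9946803 ]), array([631.39907633, -55.41008486]), array([630.33924011, -93.0581274 ])]
```

Emit:
play_rows([
  {"jaw": 0.04,"tx": 0.004,"ty": 0.025,"tz": 0,"wx": 0,"wy": 0,"wz": 0.3},
  {"jaw": 0.04,"tx": 0.008,"ty": 0.038,"tz": 0,"wx": 0,"wy": 0,"wz": 0.5},
  {"jaw": 0.04,"tx": 0.009,"ty": 0.04,"tz": 0,"wx": 0,"wy": 0,"wz": 0.5},
  {"jaw": 0.04,"tx": 0.009,"ty": 0.04,"tz": 0.005,"wx": 0,"wy": 0,"wz": 0.5},
  {"jaw": 0.04,"tx": 0.009,"ty": 0.035,"tz": 0.01,"wx": 0,"wy": 0,"wz": 0.5},
  {"jaw": 0.04,"tx": 0.005,"ty": 0.025,"tz": 0.015,"wx": 0,"wy": 0,"wz": 0.2},
  {"jaw": 0.04,"tx": 0.002,"ty": 0.005,"tz": 0.01,"wx": 0,"wy": 0,"wz": 0},
  {"jaw": 0.04,"tx": 0,"ty": 0,"tz": 0,"wx": 0,"wy": 0,"wz": 0},
])

```text
time: 28.8
ee_pos: [619.1, -39.4, 142.7]
eef_rot: [[0.031, 0.999, -0.011], [1.0, -0.031, 0.002], [0.002, -0.011, -1.0]]
ft_force: [-1.3, 0.4, -0.5]
opening: 40.0
```

```bash
python3 - <<'E'
from h import *
from rig import bot
p=shot(bot,'wrist','w26')
plan(bot,(633,-18,60),87,1)
E
```

```text
at [618.9 -39.6 143.4] yaw 88.21 t 28.85 F [-0.7 -0.8  0. ] op 39.9
t 0.0219 0.0142 0.0833 w -0.59 -0.08 1.21 x1
```

View pics/w26.png

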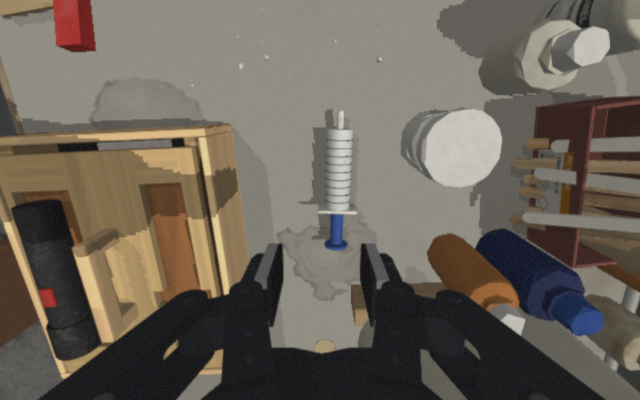

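```bash
python3 - <<'E'
from h import *
p=pickle.load(open('w26.pkl','rb'))
cv2.imwrite('pics/w26c.png',cv2.resize(p['color'][100:260,300:380,::-1],None,fx=3.7,fy=3.7,interpolation=cv2.INTER_CUBIC))
E
```

```text
(no output)
```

View pics/w26c.png

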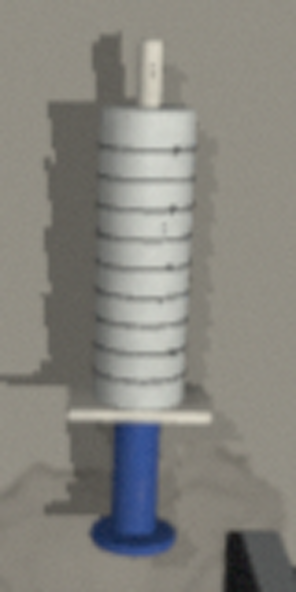

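```bash
python3 - <<'E'
from h import *
p=pickle.load(open('w26.pkl','rb'))
P=[w(p,300+u/3.7,100+v/3.7,z) for u,v,z in [(152,42,12),(149,110,14),(139.5,395,18),(140,413,24),(134,535,12)]]
for q in P: print(np.round(q,1))
for a,b in [(0,4),(1,2),(0,3)]:
    d=P[a]-P[b];print(np.degrees(np.arctan2(d[1],d[0])),np.linalg.norm(d))
print((P[0]+P[4])/2)
E
```

```text
[637.5  33.8  12. ]
[636.5  18.5  14. ]
[633.  -50.8  18. ]
[632.9 -53.5  24. ]
[631.2 -92.   12. ]
87.15526822191363 125.99169338253742
87.16325699826628 69.5146676589606
86.99271087169804 88.27180662587715
[634.33690596 -29.10091158  12.        ]
```

Emit:
play_rows([
  {"jaw": 0.04,"tx": 0.011,"ty": 0.008,"tz": 0.01,"wx": -0.5,"wy": -0.1,"wz": 0.8},
  {"jaw": 0.04,"tx": 0.01,"ty": 0.007,"tz": 0.025,"wx": 0,"wy": 0,"wz": 0.3},
  {"jaw": 0.04,"tx": 0,"ty": 0,"tz": 0.03,"wx": 0,"wy": 0,"wz": 0},
  {"jaw": 0.04,"tx": 0,"ty": 0,"tz": 0.01,"wx": 0,"wy": 0,"wz": 0},
  {"jaw": 0.04,"tx": 0,"ty": 0,"tz": 0,"wx": 0,"wy": 0,"wz": 0},
])

```text
time: 29.35
ee_pos: [632.0, -21.2, 71.2]
eef_rot: [[0.054, 0.999, 0.002], [0.999, -0.054, -0.002], [-0.002, 0.002, -1.0]]
ft_force: [-0.3, -0.0, 0.1]
opening: 39.9
```

```bash
python3 - <<'E'
from h import *
from rig import bot
p=shot(bot,'wrist','w27')
plan(bot,(634.9,-18,9),87.1,1)
E
```

```text
at [632.3 -21.3  71.9] yaw 86.91 t 29.4 F [ 0.  -0.1  0.7] op 39.9
t 0.0036 0.0022 0.0629 w 0.14 0.13 -0.19 x1
```

View pics/w27.png

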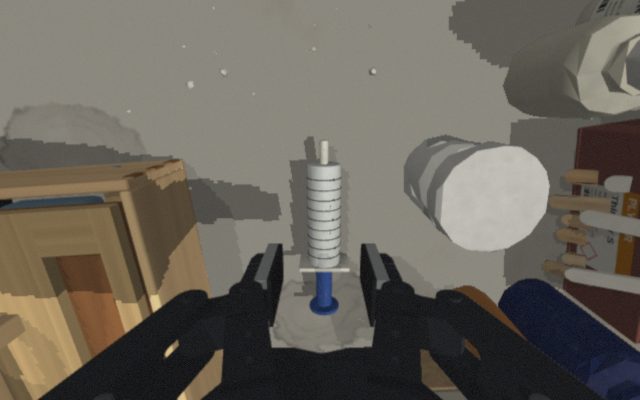

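Emit:
play_rows([
  {"jaw": 0.04,"tx": 0.0035,"ty": 0.002,"tz": 0.015,"wx": 0.1,"wy": 0.1,"wz": -0.2},
  {"jaw": 0.04,"tx": 0,"ty": -0.001,"tz": 0.02,"wx": 0.1,"wy": 0,"wz": 0},
  {"jaw": 0.04,"tx": 0,"ty": -0.001,"tz": 0.014,"wx": 0.1,"wy": 0,"wz": 0},
  {"jaw": 0.04,"tx": 0,"ty": 0,"tz": 0.003,"wx": 0,"wy": 0,"wz": 0},
  {"jaw": 0.04,"tx": 0,"ty": 0,"tz": 0,"wx": 0,"wy": 0,"wz": 0},
])

```text
time: 29.9
ee_pos: [636.3, -19.1, 22.9]
eef_rot: [[0.051, 0.999, 0.006], [0.999, -0.051, -0.002], [-0.002, 0.006, -1.0]]
ft_force: [-0.6, -0.4, -0.3]
opening: 40.1
```

```bash
python3 - <<'E'
from h import *
from rig import bot
plan(bot,(634.9,-18,9),87.1,1)
E
```

```text
at [636.3 -19.1  22.9] yaw 87.07 t 29.9 F [-0.6 -0.4 -0.3] op 40.1
t 0.001 -0.0016 0.0139 w 0.36 0.1 -0.03 x1
```

Emit:
play_rows([
  {"jaw": 0.04,"tx": 0.001,"ty": -0.0015,"tz": 0.006,"wx": 0.3,"wy": 0.1,"wz": 0},
  {"jaw": 0.04,"tx": 0,"ty": 0,"tz": 0.006,"wx": 0,"wy": 0,"wz": 0},
  {"jaw": 0.04,"tx": 0,"ty": 0,"tz": 0.003,"wx": 0,"wy": 0,"wz": 0},
  {"jaw": 0.012,"tx": 0,"ty": 0,"tz": 0,"wx": 0,"wy": 0,"wz": 0},
  {"jaw": 0.012,"tx": 0,"ty": 0,"tz": 0,"wx": 0,"wy": 0,"wz": 0},
  {"jaw": 0.012,"tx": 0,"ty": 0,"tz": 0,"wx": 0,"wy": 0,"wz": 0},
  {"jaw": 0.012,"tx": 0,"ty": 0,"tz": 0,"wx": 0,"wy": 0,"wz": 0},
], grip_force=40)

```text
time: 30.6
ee_pos: [636.9, -18.3, 9.3]
eef_rot: [[0.051, 0.999, 0.005], [0.999, -0.051, -0.001], [-0.001, 0.005, -1.0]]
ft_force: [0.1, -0.2, -0.5]
opening: 21.5
```

```bash
python3 - <<'E'
from h import *
from rig import bot
plan(bot,(634.9,-18,9),87.1,1)
E
```

```text
at [636.9 -18.3   9.3] yaw 87.07 t 30.6 F [ 0.1 -0.2 -0.5] op 21.5
t 0.0002 -0.002 0.0002 w 0.28 0.03 -0.03 x1
```

Emit:
play_rows([
  {"jaw": 0.012,"tx": 0,"ty": 0,"tz": -0.015,"wx": 0,"wy": 0,"wz": 0},
  {"jaw": 0.012,"tx": 0,"ty": 0,"tz": -0.035,"wx": 0,"wy": 0,"wz": 0},
  {"jaw": 0.012,"tx": 0,"ty": 0,"tz": -0.045,"wx": 0,"wy": 0,"wz": 0},
  {"jaw": 0.012,"tx": 0,"ty": -0.01,"tz": -0.035,"wx": 0,"wy": 0,"wz": 0},
  {"jaw": 0.012,"tx": -0.01,"ty": -0.025,"tz": -0.01,"wx": 0,"wy": 0,"wz": -0.6},
  {"jaw": 0.012,"tx": -0.015,"ty": -0.03,"tz": 0,"wx": 0,"wy": 0,"wz": -1},
  {"jaw": 0.012,"tx": -0.013,"ty": -0.03,"tz": 0,"wx": 0,"wy": 0,"wz": -1},
  {"jaw": 0.012,"tx": -0.01,"ty": -0.02,"tz": 0,"wx": 0,"wy": 0,"wz": -0.8},
  {"jaw": 0.012,"tx": -0.005,"ty": -0.01,"tz": 0,"wx": 0,"wy": 0,"wz": -0.4},
  {"jaw": 0.012,"tx": 0,"ty": 0,"tz": 0,"wx": 0,"wy": 0,"wz": 0},
])

```text
time: 31.6
ee_pos: [508.7, -69.6, 166.0]
eef_rot: [[-0.019, 1.0, 0.018], [1.0, 0.019, -0.006], [-0.006, 0.018, -1.0]]
ft_force: [0.8, -0.6, -0.8]
opening: 21.0
```

```bash
python3 - <<'E'
from h import *
from rig import bot
p=shot(bot,'wrist','w28')
plan(bot,(500.5,-75.4,115),90.9,1)
E
```

```text
at [509.4 -69.4 166.1] yaw 91.11 t 31.65 F [ 0.3 -0.2  0.4] op 21.1
t -0.0055 -0.01 0.051 w 1.08 0.34 0.21 x1
```

View pics/w28.png

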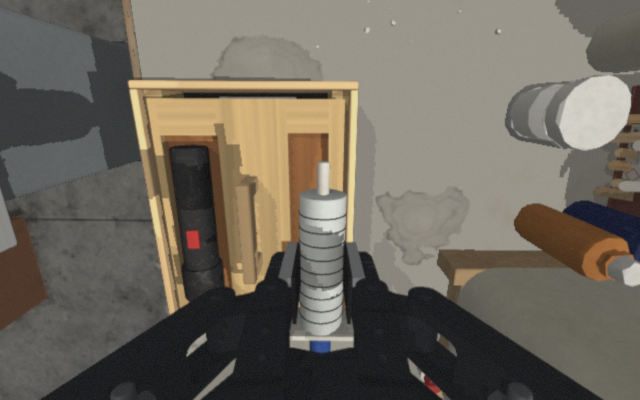

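Emit:
play_rows([
  {"jaw": 0.012,"tx": -0.006,"ty": -0.01,"tz": 0.005,"wx": 1.1,"wy": 0.3,"wz": 0.2},
  {"jaw": 0.012,"tx": 0,"ty": 0,"tz": 0.015,"wx": 0,"wy": 0,"wz": 0},
  {"jaw": 0.012,"tx": 0,"ty": 0,"tz": 0.015,"wx": 0,"wy": 0,"wz": 0},
  {"jaw": 0.012,"tx": 0,"ty": 0,"tz": 0.005,"wx": 0,"wy": 0,"wz": 0},
  {"jaw": 0.012,"tx": 0,"ty": 0,"tz": 0,"wx": 0,"wy": 0,"wz": 0},
])

```text
time: 32.15
ee_pos: [501.4, -76.0, 124.7]
eef_rot: [[-0.017, 1.0, -0.002], [1.0, 0.017, -0.0], [-0.0, -0.002, -1.0]]
ft_force: [-0.2, 0.4, 0.6]
opening: 21.5
```

```bash
python3 - <<'E'
from h import *
from rig import bot
p=shot(bot,'wrist','w29')
plan(bot,(500.5,-75.4,72),90.9,1)
E
```

```text
at [501.5 -76.1 125. ] yaw 90.97 t 32.2 F [ 0.1 -0.5 -0.6] op 21.2
t 0.0007 -0.0009 0.053 w -0.11 0.01 0.07 x1
```

View pics/w29.png

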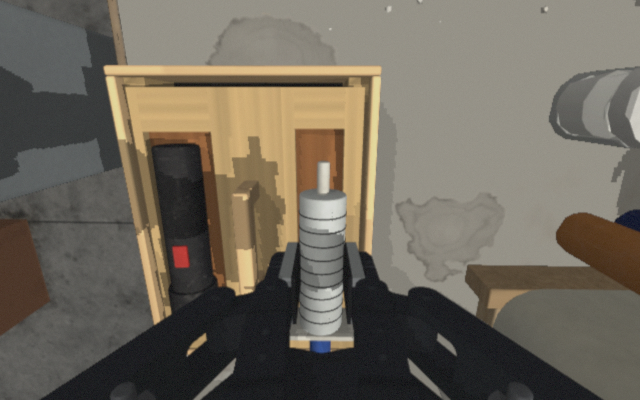

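```bash
python3 - <<'E'
from h import *
p=pickle.load(open('w29.pkl','rb'))
for u,v,z in [(322,322,139.7),(322,343,139.7),(323,163,127.7),(322,194,127.7),(295,132,69),(343,129,69)]: print(np.round(w(p,u,v,z),1))
E
```

```text
[ 502.6 -101.8  139.7]
[ 502.8 -114.6  139.7]
[501.7 -24.  127.7]
[501.5 -38.8 127.7]
[483.9 -14.7  69. ]
[514.4 -12.3  69. ]
```

Emit:
play_rows([
  {"jaw": 0.012,"tx": 0.0005,"ty": -0.001,"tz": 0.01,"wx": 0,"wy": 0,"wz": 0},
  {"jaw": 0.012,"tx": 0,"ty": 0,"tz": 0.015,"wx": 0,"wy": 0,"wz": 0},
  {"jaw": 0.012,"tx": 0,"ty": -0.001,"tz": 0.01,"wx": 0,"wy": 0,"wz": 0},
  {"jaw": 0.012,"tx": 0,"ty": 0,"tz": 0.003,"wx": 0,"wy": 0,"wz": 0},
  {"jaw": 0.012,"tx": 0,"ty": 0,"tz": 0,"wx": 0,"wy": 0,"wz": 0},
])

```text
time: 32.7
ee_pos: [500.9, -76.0, 86.5]
eef_rot: [[-0.018, 1.0, 0.001], [1.0, 0.018, -0.001], [-0.002, 0.001, -1.0]]
ft_force: [0.3, -0.0, 0.5]
opening: 21.3
```

```bash
python3 - <<'E'
from h import *
from rig import bot
p=shot(bot,'wrist','w30')
plan(bot,(500.5,-75.4,72),90.9,1)
E
```

```text
at [501.  -76.   86.7] yaw 91.01 t 32.75 F [-0.4 -0.  -1. ] op 21.3
t 0.0006 -0.0005 0.0147 w 0.06 0.09 0.11 x1
```

View pics/w30.png

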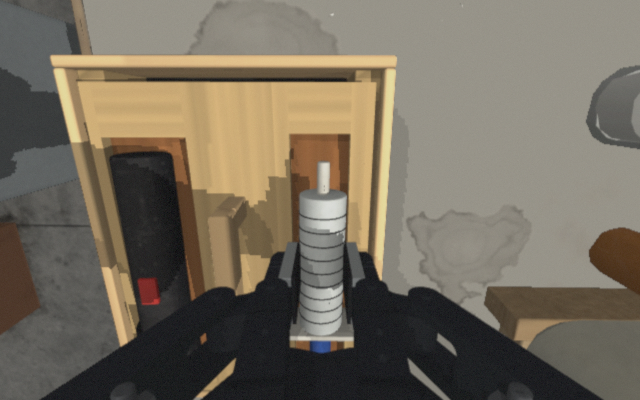

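Emit:
play_rows([
  {"jaw": 0.012,"tx": 0.0005,"ty": -0.0005,"tz": 0.004,"wx": 0,"wy": 0,"wz": 0.1},
  {"jaw": 0.012,"tx": 0,"ty": 0,"tz": 0.006,"wx": 0,"wy": 0,"wz": 0},
  {"jaw": 0.012,"tx": 0,"ty": 0,"tz": 0.003,"wx": 0,"wy": 0,"wz": 0},
  {"jaw": 0.012,"tx": 0,"ty": 0,"tz": 0.001,"wx": 0,"wy": 0,"wz": 0},
  {"jaw": 0.012,"tx": 0,"ty": 0,"tz": 0,"wx": 0,"wy": 0,"wz": 0},
])

```text
time: 33.25
ee_pos: [501.6, -75.9, 73.0]
eef_rot: [[-0.016, 1.0, 0.004], [1.0, 0.016, -0.003], [-0.003, 0.004, -1.0]]
ft_force: [-0.7, 0.5, -0.4]
opening: 21.0
```

```bash
python3 - <<'E'
from h import *
from rig import bot
p=shot(bot,'wrist','w31')
plan(bot,(500.5,-75.4,72),90.9,1)
E
```

```text
at [501.6 -76.   73.1] yaw 90.9 t 33.3 F [ 0.1 -0.3  0.2] op 21.2
t 0.0006 -0.0011 0.0011 w 0.22 0.16 -0.0 x1
```

View pics/w31.png

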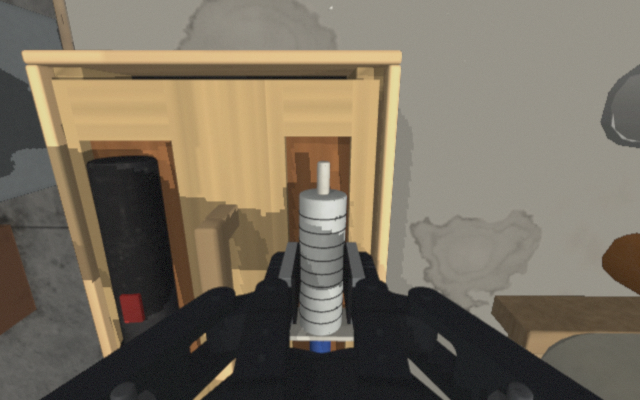

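Emit:
play_rows([
  {"jaw": 0.012,"tx": 0.0005,"ty": -0.001,"tz": 0.001,"wx": 0.2,"wy": 0.1,"wz": 0},
  {"jaw": 0.012,"tx": 0,"ty": 0,"tz": 0,"wx": 0,"wy": 0,"wz": 0},
  {"jaw": 0.032,"tx": 0,"ty": 0,"tz": 0,"wx": 0,"wy": 0,"wz": 0},
  {"jaw": 0.032,"tx": 0,"ty": 0,"tz": 0,"wx": 0,"wy": 0,"wz": 0},
  {"jaw": 0.032,"tx": 0,"ty": 0,"tz": 0,"wx": 0,"wy": 0,"wz": 0},
  {"jaw": 0.032,"tx": 0,"ty": 0,"tz": -0.01,"wx": 0,"wy": 0,"wz": 0},
  {"jaw": 0.032,"tx": 0,"ty": 0,"tz": -0.03,"wx": 0,"wy": 0,"wz": 0},
  {"jaw": 0.032,"tx": 0,"ty": 0,"tz": -0.045,"wx": 0,"wy": 0,"wz": 0},
  {"jaw": 0.032,"tx": -0.01,"ty": -0.015,"tz": -0.03,"wx": 0,"wy": 0,"wz": 0},
  {"jaw": 0.032,"tx": -0.02,"ty": -0.02,"tz": 0,"wx": 0,"wy": 0,"wz": 0},
])

```text
time: 34.3
ee_pos: [466.3, -105.2, 194.2]
eef_rot: [[-0.019, 1.0, 0.001], [1.0, 0.019, -0.001], [-0.001, 0.001, -1.0]]
ft_force: [1.6, 0.2, 0.4]
opening: 32.4
```

```bash
python3 - <<'E'
from h import *
from rig import bot
p=shot(bot,'wrist','w32')
cv2.imwrite('pics/w32c.png',cv2.resize(p['color'][50:300,190:440,::-1],None,fx=2.4,fy=2.4,interpolation=cv2.INTER_CUBIC))
plan(bot,(500.5,-75.4,72),90.9,1)
E
```

```text
at [ 463.3 -107.6  192.5] yaw 91.0 t 34.35 F [ 2.  -2.2 -1.6] op 31.9
t 0.0318 0.0382 0.1203 w -0.21 0.13 0.1 x1
```

View pics/w32.png

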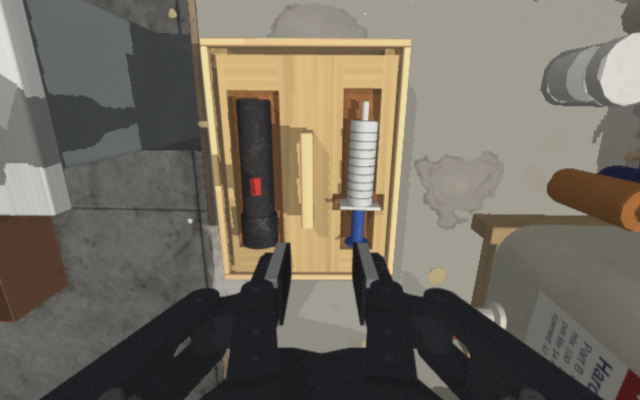

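View pics/w32c.png

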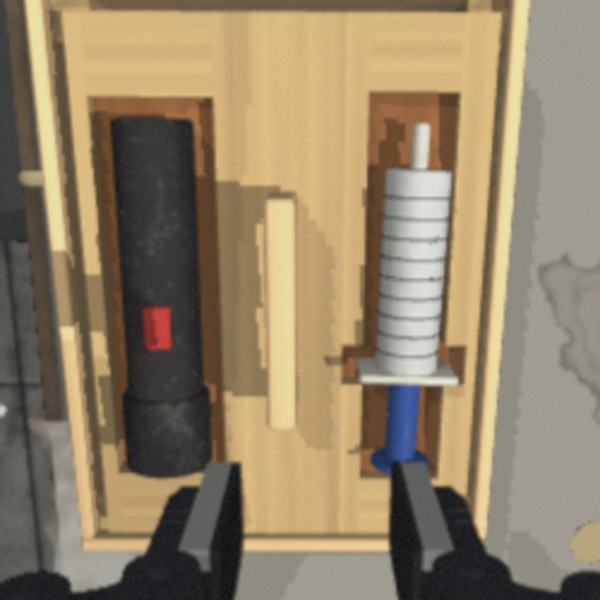

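```bash
python3 - <<'E'
from h import *
p=pickle.load(open('w32.pkl','rb'))
pc=lambda X:np.round((proj(p,X)-[190,50])*2.4)
for z in (62+24,69+24): print(z,[pc([500.7+s*18,-112.6-1.5,z]) for s in(-1,1)],'disc top',pc([500.7,-150.4,z]), 'nozzle',pc([500.7,-22.4,z-12]))
P=lambda u,v,z: np.round(w(p,190+u/2.4,50+v/2.4,z),1)
print('flange top edge',P(357,382,86),P(458,383,86),'barrel L/R',P(386,170,74),P(451,171,74))
fitblk(p,(190,50),2.4,[(268,199),(295,199),(294,429),(269,429)],[(40,5),(40,-5),(-40,-5),(-40,5)],102)
fitblk(p,(190,50),2.4,[(63,11),(501,11)],[(99,74),(99,-74)],69)
print('torch',P(152,120,78),P(168,472,74))
q=bot=None
E
python3 - <<'E'
import sys;sys.path.insert(0,'.')
import os;os.chdir('.')
from h import *
from rig import bot
p=shot(bot,'side','s9',(300,140,420,240),6)
E
```

```text
86 [array([358., 385.]), array([457., 386.])] disc top [402. 476.] nozzle [419. 121.]
93 [array([359., 391.]), array([461., 393.])] disc top [404. 485.] nozzle [422. 120.]
flange top edge [ 482.2 -113.1   86. ] [ 518.9 -112.8   86. ] barrel L/R [490.3 -38.9  74. ] [513.  -38.8  74. ]
pos [455.3 -86.3] yaw 90.34 res [[0.8, -1.0], [-0.7, -0.9], [-0.7, 1.0], [0.7, 0.9]]
pos [455.4 -87.3] yaw 91.12 res [[0.7, 0.0], [-0.7, -0.0]]
torch [410.3 -24.   78. ] [ 409.5 -156.2   74. ]
```

View pics/s9.png

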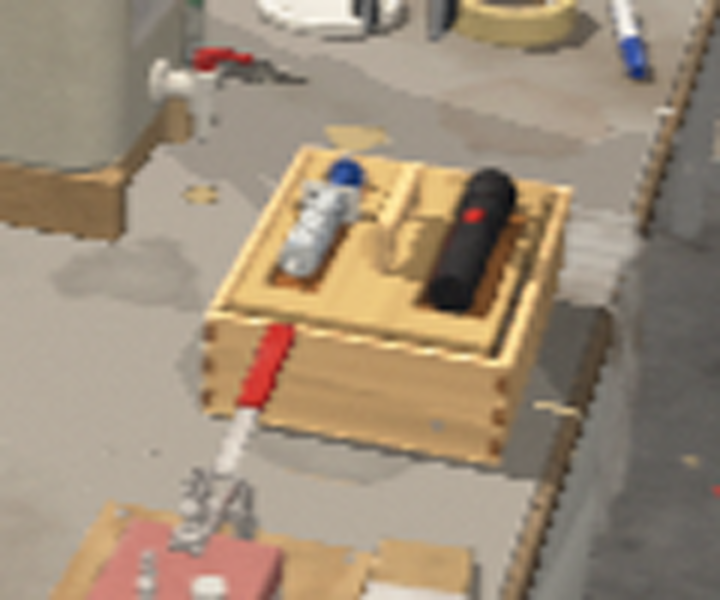

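Emit:
play_rows([
  {"jaw": 0.032,"tx": 0,"ty": 0,"tz": -0.01,"wx": 0,"wy": 0,"wz": 0},
  {"jaw": 0.032,"tx": 0,"ty": 0,"tz": 0,"wx": 0,"wy": 0,"wz": 0},
  {"jaw": 0.032,"tx": 0,"ty": 0,"tz": 0,"wx": 0,"wy": 0,"wz": 0},
])

```text
time: 34.7
ee_pos: [463.8, -105.3, 202.0]
eef_rot: [[-0.015, 1.0, -0.005], [1.0, 0.015, 0.001], [0.001, -0.005, -1.0]]
ft_force: [-0.7, 0.1, -0.7]
opening: 32.3
```

```bash
python3 - <<'E'
from rig import bot
print(bot.finish_job())
E
```

```text
the job is handed in; nothing more can be done
None
```

The kit is packed and handed in at about 35 s. I placed the parts in the order asked: mould half, cast knob, tray, then the black torch and the syringe. The red torch was left alone.

**Last pictures:**
- **Mould half and knob:** before the tray went in, both sat in their own pockets with pocket floor visible around them. The mould's apparent size fitted it lying on the pocket floor.
- **Tray:** its outline and handle matched a tray resting on the corner posts.
- **Torch:** it lies in the wide channel with clearance on both sides.
- **Syringe:** it lies in the narrow channel. Its flange is within about 1 mm of where it should be in the cross slot, and its apparent height is that of a seated flange.

**Forces:** the readings I took stayed at a few newtons, and the arm was clear of everything at the end.

**Checks that disagreed:**
- The gripper read 1.5 to 3.5 mm narrower than the true size of each part it held, most on the knob's 28 mm head. Every grip held all the same.
- The camera estimates of the box and tray position scattered by 1 to 2 mm, which is less than the play in the pockets and channels.
- My first move call was refused because rows left out some fields; nothing had moved.

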